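# Pack the filament spools into the carrier and lock the axle

### The arm

A 6-joint arm with a two-finger parallel gripper is mounted at the origin on the work surface. World frame = base frame: x ahead of the robot, y to its left, z up, the work surface at z = 0. Lengths are in mm, angles in rad, forces in N, time in s.
With the tool pointing down it reaches from about 400 to 925 mm from the base axis. Payload 12.5 kg.
Tool frame: the origin (TCP) lies on the centre line of the jaws, within the pads' length; the fingertips stand 19 mm ahead of it and the grasp point (between the pads) is the TCP; y points along the fingers, x is the direction in which the jaws open and shut, and the axes are right-handed (so a half turn about y gives the same grasp; the last joint's range is limited). The gripper opens to 95 mm and grips with 3 to 60 N. Pads are 20 mm wide; open, the fingers measure 119 mm over their backs; the gripper's body (75 mm by 180 mm) begins 59 mm behind the grasp point.
Start: joints at [-1.423, 0.491, 1.559, -0, 1.092, -0.106], TCP at [156.95, -604.989, 233.661] pointing down, gripper open.
Joint ranges: [-3.1, 3.1], [-0.84, 2.19], [0.05, 2.79], [-1.13, 4.28], [0.06, 2.93], [-2.69, 2.69]. Speed limits (rad/s): [2.22, 2.22, 2.79, 3.14, 3.14, 3.14].

### API

Orientations are given as [roll, pitch, yaw] about the fixed x, y, z axes, in that order (R = Rz(yaw) Ry(pitch) Rx(roll)).
In Python, from cell import env gives the robot as it stands. The module is installed in compiled form; this text tells all that it offers.
- The arm moves only by the tool move_arm, never from a script. Its argument "rows" is a list of rows, each an object of numbers: "tx", "ty", "tz": the shift along the tool's x, y, z in cm; "rx", "ry", "rz": the turn, a rotation vector about the tool's x, y, z in rad; "grip": the opening in per cent of the stroke, from 0 (shut) to 100 (fully open). In form: [{"tx": .., "ty": .., "tz": .., "rx": .., "ry": .., "rz": .., "grip": ..}, ...]. A call has 1 to 10 rows; each row shifts and turns the commanded pose from where the row before left it, along the tool's axes as they then stand; what a row does not reach is not made up. A row lasts 1/12 s, in which the tool goes at most 41.7 mm and 7.16 degrees, less where a joint would pass 70% of its speed; a pose out of reach is approached as far as the arm can. A call is refused whole if a number of a shift passes 4.17 or a number of a turn 0.125, either way. A call with a gripper value outside its range is refused whole. The fingers move at their own pace and stop on an object; the grip force is fixed at half the most. Time passes only in rows, so rows that do not move let the fingers close. It gives the time, the measured TCP pose, the force and the opening at its end, in the units of the state.
- env.state(): the state, without advancing time (a new reading comes with each control period).
- env.read_camera(name): name is "scene" or "top" or "wrist"; returns (picture, depth): 420x560x3 uint8, blue, green, red; 420x560 float32, mm along the optical axis (not along the pixel's ray), 0 where there is no reading.
- env.calibration(name): a dict with "vertical_fov" (degrees; the focal length in pixels is half the picture's height over the tangent of half this angle, whatever the lens; pixels are square), "cx", "cy" (the principal point, pixels), "eye" and "rotation" of the camera in the world. Camera axes: x right, y up, looking along -z (the intrinsics and any distortion apply to the point x, -y, -z); pixel columns grow to the right and rows downward; lengths in mm; the calibration is good to about 2 mm. A picture is of the moment at which its call begins: read the wrist's pose just before it. calibration takes no time and is no camera call; for the wrist camera it gives the pose at the moment of the call.
- env.job_done(): hands the job in, once; it reports no verdict.
The state is a dict: "t": time; "joints": joint angles; "qvel": joint speeds; "tau": joint torques, N m; "eef_pos": TCP position; "tcp_rot": TCP orientation; "ft_force": force on the tool from outside, world axes, zero at the start; "moment": the same for the moment, N m; "opening": opening from 0.0 (shut) to 1.0 (fully open).
Only numpy, scipy, OpenCV 4.12 (cv2) and the standard library are available. Lean on these libraries where they do the work, as an engineer would, in place of code of your own. Each camera call takes 0.05 s, during which the arm holds its last target.

### The job

Pack up the filament spools: turn the carrier's orange turnbutton aside, and stand every spool on the table side by side in the carrier with its bore in line with the ears' holes. Then slide the axle from the turnbutton's side through the first ear, all the spools and the far ear until its crossbar is home against the ear, and turn the turnbutton fully shut behind the crossbar. Leave the other things on the table where they are.

Things in the scene. Friction and masses are not known exactly. Their poses are not given: they have to be found in the camera images.
- carrier: Spool carrier, fixed; place and yaw vary. Origin: centre of the underside of its 110 x 242 x 8 mm plywood base. Room for three spools side by side, about y = -64, 0, +64 mm, with 28 mm between neighbours and beside the ears for fingers (so open the gripper only part way there). Two 8 mm steel tie rods run along y at x = +-47, 40 mm up; a spool drops between them with 3 mm play and stands on the base.
- carrier_axis (a point): Point midway between the carrier's two upright grey ears, on the line through their round 20 mm holes, 48 mm above the table; y = hole line, z up (axes as carrier). Ears 110 wide, 72 mm high, 12 thick: they span y = -121 to -109 and +109 to +121 mm. The axle goes in from the +y side.
- turnbutton_pivot (a point): Vertical pivot of the orange turnbutton, a 14 mm square bar centred 48 mm above the table, beyond the +y ear: at x = +100, y = +148 mm in the frame of carrier_axis. Axes as carrier. Closed, the bar's blocking end points to the carrier's -x, 78 mm from the pivot, its near face 20 mm from the ear's outer face, and the peg end points to +x.
- turnbutton (a joint): Angle of the orange turnbutton, rad: 0 = shut (end stop), 1.55 = fully open; starts nearly shut, in the way of the axle's crossbar. Opening turns it clockwise seen from above: the blocking end swings out to the carrier's +y, the peg to -y. It stays where it is left (friction 0.06 N m: about 2 N at the peg).
- turnbutton_peg (a point): Point on the turnbutton's upright round peg, 14 mm in diameter, 45 mm from the pivot; the peg rises from the bar to 98 mm above the table; this point is 15 mm below its top. Axes turn with the turnbutton.
- axle_bar (a point): Loose 14 mm round axle, 0.09 kg, lying on the table: middle of its orange crossbar (90 mm along x, 14 thick), on the centre line (7 mm up). Aluminium shaft to -y, 272 mm, last 12 mm tapered; black handle, also 14 mm, 50 mm to +y. The crossbar is the stop: fully home it touches the +y ear's outer face, this point is 128 mm to +y of carrier_axis and the tip sticks 23 mm out of the far ear.
- axle_grip (a point): Axle: where to hold its black handle, on the centre line, 28 mm to +y of axle_bar. Axes as axle_bar.
- axle_tip (a point): Axle: its tapered tip, on the centre line, 272 mm to -y of axle_bar. Axes as axle_bar.
- spool_a_c (a point): Filament spool with blue winding (may be absent): dark eight-sided flanges 80 mm across flats, 36 mm wide overall, through bore 32 mm in diameter, about 0.16 kg, standing on one flat. Point: its centre, 40 mm above its underside; y = bore, z up. Pinch it from above across the two flange faces (36 mm), on the 24 mm between bore and rim. Both ways round alike.
- spool_b_c (a point): Filament spool with white winding (may be absent): dark eight-sided flanges 80 mm across flats, 36 mm wide overall, through bore 32 mm in diameter, about 0.16 kg, standing on one flat. Point: its centre, 40 mm above its underside; y = bore, z up. Pinch it from above across the two flange faces (36 mm), on the 24 mm between bore and rim. Both ways round alike.
- spool_c_c (a point): Filament spool with red winding (may be absent): dark eight-sided flanges 80 mm across flats, 36 mm wide overall, through bore 32 mm in diameter, about 0.16 kg, standing on one flat. Point: its centre, 40 mm above its underside; y = bore, z up. Pinch it from above across the two flange faces (36 mm), on the 24 mm between bore and rim. Both ways round alike.
- jar: Bystander, loose, leave alone: white plastic jar, 84 mm across, 140 mm high, blue sticks up to 205 mm. Origin at the centre of its underside.
- tape: Bystander, loose, leave alone: yellow ring (roll of tape), 90 mm across, 24 mm high. Origin at the centre of its underside.
- star: Bystander, loose, leave alone: flat blue star, 68 mm across, 8 mm thick. Origin at the centre of its underside.
- snowflake: Bystander, loose, leave alone: flat blue snowflake, 75 mm across, 8 mm thick. Origin at the centre of its underside.
- lattice: Bystander, loose, leave alone: blue lattice ball on a small foot, 70 mm across, 75 mm high. Origin at the centre of its underside.
- axle: The whole axle; its origin and axes are those of axle_bar.
Things that resemble listed ones, but are neither listed nor needed, are in the scene too. Leave any green look-alike of the part that bears spool_a_c alone.

How it is judged:
By the outcome, as a careful person would: the job done as asked, in the order asked, and still so for the second after the job is handed in, with the robot touching nothing.
Of spool_a, spool_b, spool_c only 2 to 3 are there at a start; the rules pass over those that are not, and their reading is None.
At some moment in a run one of axle may be knocked a few centimetres aside while the robot is not near it.
It also fails if it takes over 208 s, if anything falls off the work surface, if the arm or the gripper's body presses on something with over 40 N, if the wrist force passes 120 N, or if a joint passes its speed limit or range.

## Working session

There is one attempt and no reset: what is moved stays moved. The work goes in short steps, Python scripts to look and compute and a tool call to move; the robot and the scene stay as the last step left them, time stands still between calls to the robot, and variables do not carry over. Pictures are saved under pics/ and viewed, and the job is handed in when it is done.

Besides the shell and the picture viewer there is one more tool, called after "Emit:" in YAML: its name, and indented under it one key for each argument. move_arm: Moves the arm, as the interface text tells. Its arguments: {"type":"object","properties":{"rows":{"type":"array"}},"required":["rows"]}

```bash
ls; mkdir -p pics
cat > h.py <<'E'
import numpy as np, cv2
from cell import env
def shot(n,f):
    c=env.calibration(n); p,d=env.read_camera(n); cv2.imwrite('pics/'+f+'.png',p); np.savez('pics/'+f+'.npz',p=p,d=d,**{k:np.array(v) for k,v in c.items()}); return p,d,c
E
python3 - <<'E'
from h import *
for n in ['scene','top','wrist']:
    p,d,c=shot(n,n+'0'); print(n,c)
print(env.state())
E
```

```text
pics
scene {'vertical_fov': 43.707597388841826, 'cx': 276.94532805850105, 'cy': 206.90501979591457, 'eye': array([ 989.36829218,  649.44666958, 1145.03759324]), 'rotation': array([6.60071271e-01, 1.29856160e-03, 2.56410378e+00])}
top {'vertical_fov': 54.458442091627326, 'cx': 273.23128282035617, 'cy': 209.46516093666395, 'eye': array([ 466.6490226 ,  -20.48190136, 1155.81770087]), 'rotation': array([ 0.06817525, -0.00211084, -1.59705912])}
wrist {'vertical_fov': 59.13127087271973, 'cx': 284.14623306794283, 'cy': 209.61138255287733, 'eye': array([ 223.1684034 , -586.17014694,  383.80011695]), 'rotation': array([-2.43761455e-01,  9.66808657e-04, -1.31765071e+00])}
{'t': 0.15, 'joints': array([-1.42257335e+00,  4.91412664e-01,  1.55928799e+00,  2.66536427e-05,
        1.09168333e+00, -1.05600077e-01]), 'qvel': array([ 0.00151695, -0.00064946, -0.00145772, -0.00065679, -0.00027166,
        0.00032594]), 'tau': array([ 8.97575719e-04, -6.12894559e+01, -2.58276862e+01,  6.91864989e-02,
        4.73152392e-02, -6.95882409e-05]), 'eef_pos': array([ 156.94751838, -604.82203862,  233.20860972]), 'tcp_rot': array([-1.57068941e+00,  7.84436832e-04, -1.31698553e+00]), 'ft_force': array([0.21232811, 0.13673603, 0.81935719]), 'moment': array([0.06785953, 0.04350998, 0.00404708]), 'opening': 1.0013001198404126}
```

View pics/scene0.png

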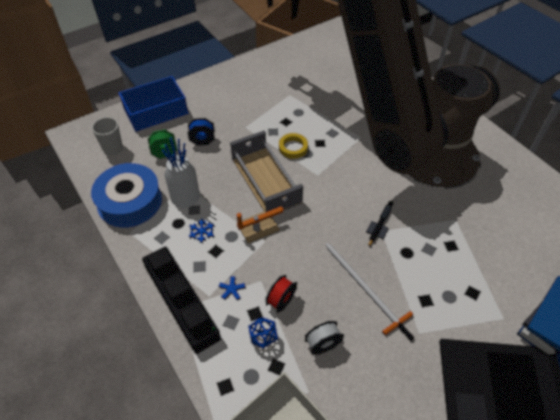

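View pics/top0.png

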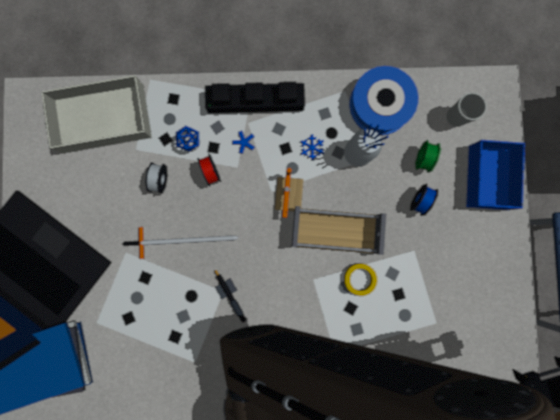

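View pics/wrist0.png

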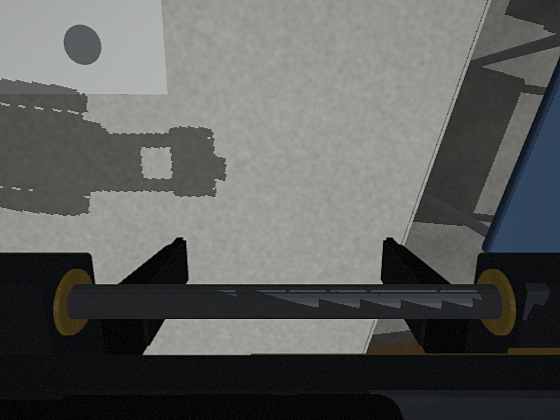

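```bash
cat >> h.py <<'E'
from scipy.spatial.transform import Rotation as R
def load(f): return np.load('pics/'+f+'.npz')
def world(z):
    d=z['d'].astype(float);f=210/np.tan(np.radians(float(z['vertical_fov']))/2)
    v,u=np.mgrid[0:420,0:560]
    P=np.stack([(u-float(z['cx']))/f*d,-(v-float(z['cy']))/f*d,-d],-1)
    W=P@R.from_euler('xyz',z['rotation']).as_matrix().T+z['eye']; W[d<=0]=np.nan; return W
def ray(z,u,v,h):
    f=210/np.tan(np.radians(float(z['vertical_fov']))/2)
    r=R.from_euler('xyz',z['rotation']).as_matrix()@np.array([(u-float(z['cx']))/f,-(v-float(z['cy']))/f,-1])
    e=z['eye']; return e+r*(h-e[2])/r[2]
def proj(z,P):
    f=210/np.tan(np.radians(float(z['vertical_fov']))/2)
    p=R.from_euler('xyz',z['rotation']).as_matrix().T@(np.asarray(P,float)-z['eye'])
    return np.array([float(z['cx'])+f*p[0]/-p[2], float(z['cy'])-f*p[1]/-p[2]])
E
python3 - <<'E'
from h import *
z=load('top0');W=world(z)
for n,u,v in [('table',250,210),('white',157,178),('red',208,170),('blue',425,199),('green',428,156),('ear+',294,230),('ear-',380,232),('bar',140,243),('shaft',200,239),('tip',237,238),('button',288,190),('bb',284,212)]:
    print(n,W[v,u].round(0), ray(z,u,v,40).round(0))
p=z['p']
a=cv2.resize(p[120:270,250:450],None,fx=4,fy=4,interpolation=cv2.INTER_CUBIC); cv2.imwrite('pics/c1.png',a)
a=cv2.resize(p[120:270,100:300],None,fx=4,fy=4,interpolation=cv2.INTER_CUBIC); cv2.imwrite('pics/c2.png',a)
E
```

```text
table [546.  41.  -2.] [543.  39.  40.]
white [632. 282.  77.] [638. 293.  40.]
red [650. 147.  76.] [657. 152.  40.]
blue [ 558. -429.   74.] [ 561. -442.   40.]
green [ 673. -443.   75.] [ 680. -457.   40.]
ear+ [485. -79.  68.] [485. -80.  40.]
ear- [ 473. -308.   64.] [ 473. -315.   40.]
bar [461. 349.  11.] [461. 340.  40.]
shaft [467. 182.  11.] [467. 177.  40.]
tip [467.  78.  12.] [467.  76.  40.]
button [593. -66.  58.] [595. -67.  40.]
bb [534. -54.  53.] [535. -54.  40.]
```

View pics/c1.png

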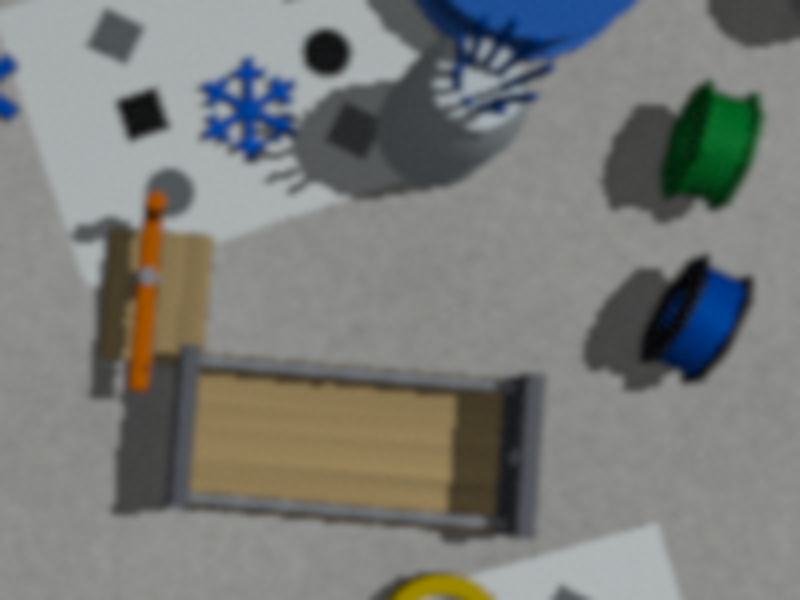

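View pics/c2.png

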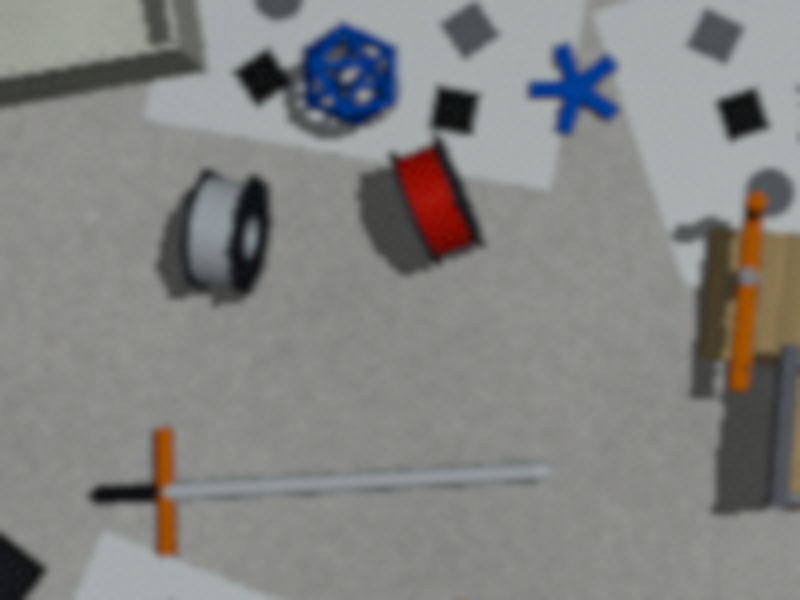

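```bash
cat >> h.py <<'E'
def plan(x,y,z,yawdeg,grip=None,step=None,seq='all',start=None):
    """prints rows: turn (ry) first then shift; rounds"""
    s=env.state()
    if start is None:
        p=s['eef_pos']; m=R.from_euler('xyz',s['tcp_rot']).as_matrix(); 
    else: p,m=start
    yaw=np.arctan2(m[1,0],m[0,0]); dy=(np.radians(yawdeg)-yaw+np.pi)%(2*np.pi)-np.pi
    # full rotation delta in the tool frame to perfectly vertical target
    mt=R.from_euler('xyz',[-np.pi/2,0,np.radians(yawdeg)]).as_matrix()
    rv=R.from_matrix(m.T@mt).as_rotvec()
    d=mt.T@(np.array([x,y,z])-p)/10
    print('t',round(s['t'],2),'tcp',p.round(1),'yaw',round(np.degrees(yaw),2),'open',round(s['opening'],3),'f',s['ft_force'].round(1))
    n=int(np.ceil(np.abs(rv).max()/0.124)); print('turn rv',rv.round(4),'in',n,'rows ->',(rv/max(n,1)).round(4))
    L=np.linalg.norm(d); k=int(np.ceil(L/(step or 4.0))); print('shift cm after turn',d.round(3),'in',k,'->',(d/max(k,1)).round(3))
E
python3 - <<'E'
from h import *
z=load('top0')
u0=lambda x,y,ox,oy:((x+.5)/4-.5+ox,(y+.5)/4-.5+oy)
C=lambda x,y,h,o=250:ray(z,*u0(x,y,o,120),h).round(1)
for q in [(182,347),(200,347),(170,507),(188,507),(525,373),(545,373),(515,535),(535,535)]: print('ear',C(*q,72))
print('pivot',C(147,276,55),'peg',C(156,197,98),'bend',C(139,388,55),'jarbase',C(410,150,0))
print('axle bar',C(165,490,7,100),'tip',C(548,471,7,100),'hand',C(95,495,7,100))
plan(390,-190,330,-93)
E
```

```text
ear [547.3 -83.2  72. ]
ear [547.  -95.2  72. ]
ear [441.4 -72.1  72. ]
ear [441.1 -84.   72. ]
ear [ 524.  -310.9   72. ]
ear [ 523.6 -324.2   72. ]
ear [ 417.  -299.6   72. ]
ear [ 416.6 -312.8   72. ]
pivot [597.5 -61.9  55. ] peg [644.1 -67.7  98. ] bend [521.6 -54.4  55. ] jarbase [ 689.8 -254.9    0. ]
axle bar [462.9 348.5   7. ] tip [469.2  79.8   7. ] hand [460.7 397.5   7. ]
t 0.15 tcp [ 156.9 -604.8  233.2] yaw -75.46 open 1.001 f [0.2 0.1 0.8]
turn rv [ 0.      0.3062 -0.0008] in 3 rows -> [ 0.      0.1021 -0.0003]
shift cm after turn [-42.645  -9.679  21.102] in 13 -> [-3.28  -0.745  1.623]
```

Run:
```python
from h import *
plan(644,-68,220,-75.46)
```

```text
t 0.15 tcp [ 156.9 -604.8  233.2] yaw -75.46 open 1.001 f [0.2 0.1 0.8]
turn rv [-0.0001  0.     -0.0008] in 1 rows -> [-0.0001  0.     -0.0008]
shift cm after turn [-39.735   1.321  60.623] in 19 -> [-2.091  0.07   3.191]
```

Emit:
move_arm:
  rows:
    - {"tx": -2.1, "ty": 0.07, "tz": 3.2}
    - {"tx": -2.1, "ty": 0.07, "tz": 3.2}
    - {"tx": -2.1, "ty": 0.07, "tz": 3.2}
    - {"tx": -2.1, "ty": 0.07, "tz": 3.2}
    - {"tx": -2.1, "ty": 0.07, "tz": 3.2}
    - {"tx": -2.1, "ty": 0.07, "tz": 3.2}
    - {"tx": -2.1, "ty": 0.07, "tz": 3.2}
    - {"tx": -2.1, "ty": 0.07, "tz": 3.2}
    - {"tx": -2.1, "ty": 0.07, "tz": 3.2}
    - {"tx": -2.1, "ty": 0.07, "tz": 3.2}

```text
validation failed for argument at $.ro...
```

Emit:
move_arm:
  rows:
    - {"tx": -2.1, "ty": 0.07, "tz": 3.2}
    - {"tx": -2.1, "ty": 0.07, "tz": 3.2}
    - {"tx": -2.1, "ty": 0.07, "tz": 3.2}
    - {"tx": -2.1, "ty": 0.07, "tz": 3.2}
    - {"tx": -2.1, "ty": 0.07, "tz": 3.2}
    - {"tx": -2.1, "ty": 0.07, "tz": 3.2}
    - {"tx": -2.1, "ty": 0.07, "tz": 3.2}
    - {"tx": -2.1, "ty": 0.07, "tz": 3.2}
    - {"tx": -2.0, "ty": 0.07, "tz": 3.0}
    - {"ry": -0.12, "grip": 35}

```text
validation failed for argument at $.ro...
```

Emit:
move_arm:
  rows:
    - {"ry": -0.12}
    - {"ry": -0.12}
    - {"ry": -0.12}
    - {"ry": -0.12}
    - {"ry": -0.12}
    - {"ry": -0.12}
    - {"ry": -0.12}
    - {"ry": -0.12}
    - {"ry": -0.12}
    - {"ry": -0.12}

```text
validation failed for argument at $.ro...
```

Emit:
move_arm:
  rows:
    - {"ry": -0.12}
    - {"ry": -0.12}
    - {"ry": -0.12}
    - {"ry": -0.12}
    - {"ry": -0.12}
    - {"ry": -0.12}
    - {"ry": -0.12}
    - {"ry": -0.12}
    - {"ry": -0.12}
    - {"ry": -0.12}

```text
validation failed for argument at $.ro...
```

Run:
```python
from h import *
plan(644,-68,220,84)
```

```text
t 0.15 tcp [ 156.9 -604.8  233.2] yaw -75.46 open 1.001 f [0.2 0.1 0.8]
turn rv [-1.1000e-03 -2.7831e+00 -0.0000e+00] in 23 rows -> [-0.    -0.121 -0.   ]
shift cm after turn [ 58.479   1.321 -42.827] in 19 -> [ 3.078  0.07  -2.254]
```

Emit:
move_arm:
  rows:
    - {"tx": -2.1, "ty": 0.07, "tz": 3.2, "rx": 0, "ry": 0, "rz": 0, "grip": 100}
    - {"tx": -2.1, "ty": 0.07, "tz": 3.2, "rx": 0, "ry": 0, "rz": 0, "grip": 100}

```text
t: 0.32
eef_pos: [207.9, -548.1, 231.5]
tcp_rot: [-1.571, 0.001, -1.32]
ft_force: [0.8, -0.4, -0.0]
opening: 0.998
```

Emit:
move_arm:
  rows:
    - {"tx": -2.1, "ty": 0.07, "tz": 3.2, "rx": 0, "ry": 0, "rz": 0, "grip": 100}
    - {"tx": -2.1, "ty": 0.07, "tz": 3.2, "rx": 0, "ry": 0, "rz": 0, "grip": 100}
    - {"tx": -2.1, "ty": 0.07, "tz": 3.2, "rx": 0, "ry": 0, "rz": 0, "grip": 100}
    - {"tx": -2.1, "ty": 0.07, "tz": 3.2, "rx": 0, "ry": 0, "rz": 0, "grip": 100}
    - {"tx": -2.1, "ty": 0.07, "tz": 3.2, "rx": 0, "ry": 0, "rz": 0, "grip": 100}
    - {"tx": -2.1, "ty": 0.07, "tz": 3.2, "rx": 0, "ry": 0, "rz": 0, "grip": 100}
    - {"tx": -2.1, "ty": 0.07, "tz": 3.2, "rx": 0, "ry": 0, "rz": 0, "grip": 100}
    - {"tx": -2.1, "ty": 0.07, "tz": 3.2, "rx": 0, "ry": 0, "rz": 0, "grip": 100}
    - {"tx": -2.1, "ty": 0.07, "tz": 3.2, "rx": 0, "ry": 0, "rz": 0, "grip": 100}
    - {"tx": -2.1, "ty": 0.07, "tz": 3.2, "rx": 0, "ry": 0, "rz": 0, "grip": 100}

```text
t: 1.15
eef_pos: [466.3, -263.0, 225.2]
tcp_rot: [-1.571, -0.0, -1.317]
ft_force: [0.1, -0.4, 0.8]
opening: 1.003
```

Emit:
move_arm:
  rows:
    - {"tx": -2.1, "ty": 0.07, "tz": 3.2, "rx": 0, "ry": -0.0, "rz": 0, "grip": 100}
    - {"tx": -2.1, "ty": 0.07, "tz": 3.2, "rx": 0, "ry": 0, "rz": 0, "grip": 100}
    - {"tx": -2.1, "ty": 0.07, "tz": 3.2, "rx": 0, "ry": 0, "rz": 0, "grip": 100}
    - {"tx": -2.1, "ty": 0.07, "tz": 3.2, "rx": 0, "ry": 0, "rz": 0, "grip": 100}
    - {"tx": -2.1, "ty": 0.07, "tz": 3.2, "rx": 0, "ry": 0, "rz": 0, "grip": 100}
    - {"tx": -2.1, "ty": 0.07, "tz": 3.2, "rx": 0, "ry": 0, "rz": 0, "grip": 100}
    - {"tx": -2.1, "ty": 0.07, "tz": 3.2, "rx": 0, "ry": 0, "rz": 0, "grip": 100}
    - {"tx": 0, "ty": 0, "tz": 0, "rx": 0, "ry": -0.12, "rz": 0, "grip": 35}
    - {"tx": 0, "ty": 0, "tz": 0, "rx": 0, "ry": -0.12, "rz": 0, "grip": 35}
    - {"tx": 0, "ty": 0, "tz": 0, "rx": 0, "ry": -0.12, "rz": 0, "grip": 35}

```text
t: 1.98
eef_pos: [645.5, -65.2, 219.7]
tcp_rot: [-1.572, 0.001, -0.95]
ft_force: [0.1, -0.5, -0.5]
opening: 0.844
```

Emit:
move_arm:
  rows:
    - {"tx": 0, "ty": 0, "tz": 0, "rx": 0, "ry": -0.12, "rz": 0, "grip": 35}
    - {"tx": 0, "ty": 0, "tz": 0, "rx": 0, "ry": -0.12, "rz": 0, "grip": 35}
    - {"tx": 0, "ty": 0, "tz": 0, "rx": 0, "ry": -0.12, "rz": 0, "grip": 35}
    - {"tx": 0, "ty": 0, "tz": 0, "rx": 0, "ry": -0.12, "rz": 0, "grip": 35}
    - {"tx": 0, "ty": 0, "tz": 0, "rx": 0, "ry": -0.12, "rz": 0, "grip": 35}
    - {"tx": 0, "ty": 0, "tz": 0, "rx": 0, "ry": -0.12, "rz": 0, "grip": 35}
    - {"tx": 0, "ty": 0, "tz": 0, "rx": 0, "ry": -0.12, "rz": 0, "grip": 35}
    - {"tx": 0, "ty": 0, "tz": 0, "rx": 0, "ry": -0.12, "rz": 0, "grip": 35}
    - {"tx": 0, "ty": 0, "tz": 0, "rx": 0, "ry": -0.12, "rz": 0, "grip": 35}
    - {"tx": 0, "ty": 0, "tz": 0, "rx": 0, "ry": -0.12, "rz": 0, "grip": 35}

```text
t: 2.82
eef_pos: [645.2, -66.1, 220.0]
tcp_rot: [-1.571, 0.001, 0.249]
ft_force: [0.0, 0.0, -0.1]
opening: 0.352
```

Emit:
move_arm:
  rows:
    - {"tx": 0, "ty": 0, "tz": 0, "rx": 0, "ry": -0.12, "rz": 0, "grip": 35}
    - {"tx": 0, "ty": 0, "tz": 0, "rx": 0, "ry": -0.12, "rz": 0, "grip": 35}
    - {"tx": 0, "ty": 0, "tz": 0, "rx": 0, "ry": -0.12, "rz": 0, "grip": 35}
    - {"tx": 0, "ty": 0, "tz": 0, "rx": 0, "ry": -0.12, "rz": 0, "grip": 35}
    - {"tx": 0, "ty": 0, "tz": 0, "rx": 0, "ry": -0.12, "rz": 0, "grip": 35}
    - {"tx": 0, "ty": 0, "tz": 0, "rx": 0, "ry": -0.12, "rz": 0, "grip": 35}
    - {"tx": 0, "ty": 0, "tz": 0, "rx": 0, "ry": -0.12, "rz": 0, "grip": 35}
    - {"tx": 0, "ty": 0, "tz": 0, "rx": 0, "ry": -0.12, "rz": 0, "grip": 35}
    - {"tx": 0, "ty": 0, "tz": 0, "rx": 0, "ry": -0.12, "rz": 0, "grip": 35}
    - {"tx": 0, "ty": 0, "tz": 0, "rx": 0, "ry": -0.06, "rz": 0, "grip": 35}

```text
t: 3.65
eef_pos: [645.2, -66.1, 220.0]
tcp_rot: [-1.57, 0.0, 1.39]
ft_force: [0.6, -0.3, 0.3]
opening: 0.35
```

Run:
```python
from h import *
plan(644,-68,83,84)
shot('wrist','w1')
```

```text
t 3.65 tcp [645.2 -66.1 220. ] yaw 79.63 open 0.35 f [ 0.6 -0.3  0.3]
turn rv [-0.0006 -0.0763 -0.0001] in 1 rows -> [-0.0006 -0.0763 -0.0001]
shift cm after turn [-0.201 13.701  0.097] in 4 -> [-0.05   3.425  0.024]
```

View pics/w1.png

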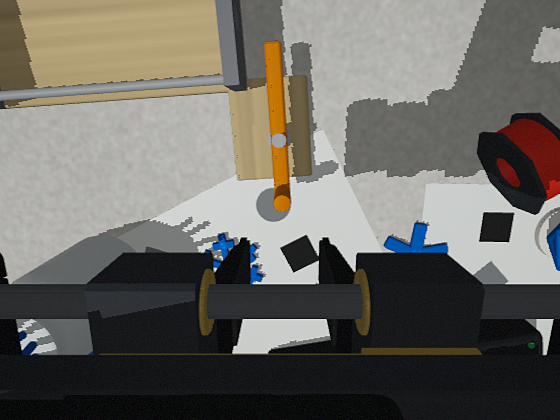

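Run:
```python
from h import *
z=load('w1'); W=world(z)
print('peg',ray(z,282,204,98),'piv',ray(z,279,140.5,55),'bend',ray(z,272,42,55))
print(W[204,282],W[141,279],W[60,273],W[100,360])
# ear+ inner corner (245,88) top
print('ear corner top',ray(z,245,89,72), ray(z,222,83,72))
t=load('top0');print('top',ray(t,205+1,0,0))
```

```text
peg [641.75559729 -65.21089079  98.        ] piv [597.31207281 -59.77248287  55.        ] bend [521.01835406 -51.11210586  55.        ]
[641.74495342 -65.20867264  98.04635146] [597.48063603 -59.75013649  59.04407568] [534.18967652 -52.83624943  54.71476647] [ 5.76865339e+02  2.25786622e+01 -2.39092619e-01]
ear corner top [553.26512696 -77.90253281  72.        ] [545.792094   -94.33192019  72.        ]
top [1167.85976735  156.44037091    0.        ]
```

Emit:
move_arm:
  rows:
    - {"tx": 0.0, "ty": 3.4, "tz": 0.2, "rx": 0, "ry": -0.076, "rz": 0, "grip": 35}
    - {"tx": 0, "ty": 3.4, "tz": 0, "rx": 0, "ry": 0, "rz": 0, "grip": 35}
    - {"tx": 0, "ty": 3.4, "tz": 0, "rx": 0, "ry": 0, "rz": 0, "grip": 35}
    - {"tx": 0, "ty": 3.4, "tz": 0, "rx": 0, "ry": 0, "rz": 0, "grip": 35}
    - {"tx": 0, "ty": 0, "tz": 0, "rx": 0, "ry": 0, "rz": 0, "grip": 0}
    - {"tx": 0, "ty": 0, "tz": 0, "rx": 0, "ry": 0, "rz": 0, "grip": 0}
    - {"tx": 0, "ty": 0, "tz": 0, "rx": 0, "ry": 0, "rz": 0, "grip": 0}
    - {"tx": 0, "ty": 0, "tz": 0, "rx": 0, "ry": 0, "rz": 0, "grip": 0}

```text
t: 4.37
eef_pos: [644.2, -67.0, 86.5]
tcp_rot: [-1.574, 0.002, 1.459]
ft_force: [1.3, -8.7, -4.6]
opening: 0.144
```

Run:
```python
from h import *
s=env.state();p=s['eef_pos'];print(p,s['tcp_rot'],s['opening'],s['ft_force'])
yw=s['tcp_rot'][2];T=np.array([[np.cos(yw),np.sin(yw)],[-np.sin(yw),np.cos(yw)]]) # world->(tx,tz)
pv=np.array([597.4,-60.8]);a0=np.radians(-7);prev=pv+45*np.array([np.cos(a0),np.sin(a0)]);print(prev)
n=14
for i in range(1,n+1):
    a=a0+(np.radians(-6-89.2)-a0)*i/n
    q=pv+45*np.array([np.cos(a),np.sin(a)]); print((T@(q-prev)/10).round(2)); prev=q
print(prev)
```

```text
[644.16756791 -66.98645642  86.48230653] [-1.57378926  0.00215459  1.45930516] 0.14428187814809137 [ 1.28161079 -8.73803778 -4.61868374]
[642.06457682 -66.28412045]
[-0.49  0.03]
[-0.49  0.09]
[-0.47  0.14]
[-0.46  0.19]
[-0.43  0.24]
[-0.4   0.29]
[-0.37  0.33]
[-0.33  0.37]
[-0.29  0.4 ]
[-0.24  0.43]
[-0.2   0.45]
[-0.14  0.47]
[-0.09  0.49]
[-0.04  0.49]
[ 593.32153389 -105.61479794]
```

Emit:
move_arm:
  rows:
    - {"tx": -0.49, "ty": 0, "tz": 0.03, "rx": 0, "ry": 0, "rz": 0, "grip": 0}
    - {"tx": -0.49, "ty": 0, "tz": 0.09, "rx": 0, "ry": 0, "rz": 0, "grip": 0}
    - {"tx": -0.47, "ty": 0, "tz": 0.14, "rx": 0, "ry": 0, "rz": 0, "grip": 0}
    - {"tx": -0.46, "ty": 0, "tz": 0.19, "rx": 0, "ry": 0, "rz": 0, "grip": 0}
    - {"tx": -0.43, "ty": 0, "tz": 0.24, "rx": 0, "ry": 0, "rz": 0, "grip": 0}
    - {"tx": -0.4, "ty": 0, "tz": 0.29, "rx": 0, "ry": 0, "rz": 0, "grip": 0}
    - {"tx": -0.37, "ty": 0, "tz": 0.33, "rx": 0, "ry": 0, "rz": 0, "grip": 0}

```text
t: 4.95
eef_pos: [628.5, -95.1, 86.6]
tcp_rot: [-1.576, -0.0, 1.458]
ft_force: [8.1, 3.0, -2.8]
opening: 0.146
```

Emit:
move_arm:
  rows:
    - {"tx": -0.33, "ty": 0, "tz": 0.37, "rx": 0, "ry": 0, "rz": 0, "grip": 0}
    - {"tx": -0.29, "ty": 0, "tz": 0.4, "rx": 0, "ry": 0, "rz": 0, "grip": 0}
    - {"tx": -0.24, "ty": 0, "tz": 0.43, "rx": 0, "ry": 0, "rz": 0, "grip": 0}
    - {"tx": -0.2, "ty": 0, "tz": 0.45, "rx": 0, "ry": 0, "rz": 0, "grip": 0}
    - {"tx": -0.14, "ty": 0, "tz": 0.47, "rx": 0, "ry": 0, "rz": 0, "grip": 0}
    - {"tx": -0.09, "ty": 0, "tz": 0.49, "rx": 0, "ry": 0, "rz": 0, "grip": 0}
    - {"tx": -0.04, "ty": 0, "tz": 0.49, "rx": 0, "ry": 0, "rz": 0, "grip": 0}

```text
t: 5.53
eef_pos: [596.0, -106.3, 86.6]
tcp_rot: [-1.577, 0.002, 1.459]
ft_force: [5.2, -6.9, 0.0]
opening: 0.137
```

Run:
```python
from h import *
s=env.state();print(s['eef_pos'],s['opening'],s['ft_force'])
p,d,c=shot('top','top1')
cv2.imwrite('pics/c3.png',cv2.resize(p[120:270,250:450],None,fx=4,fy=4,interpolation=cv2.INTER_CUBIC))
```

```text
[ 595.96656162 -106.32881408   86.57977311] 0.1370294963160166 [ 5.23441824 -6.89875246  0.02912913]
```

View pics/c3.png

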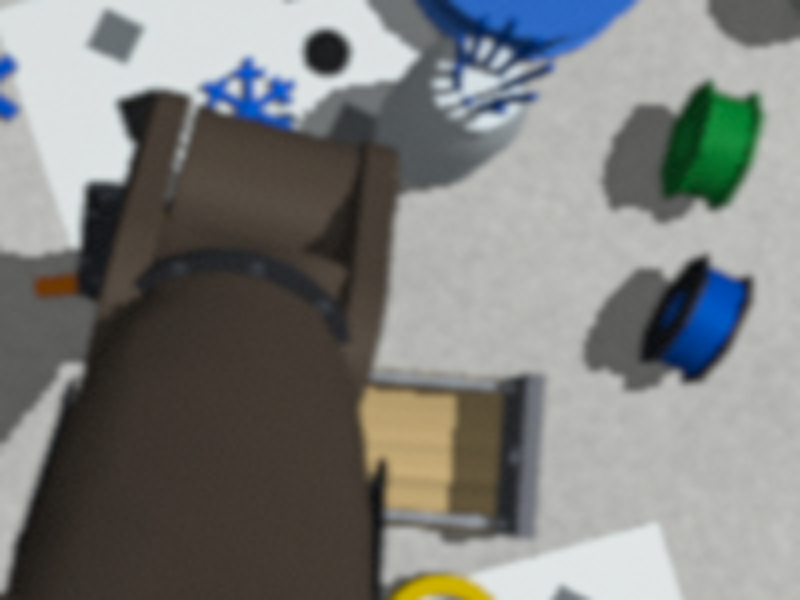

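Emit:
move_arm:
  rows:
    - {"tx": 0, "ty": 0, "tz": 0.2, "rx": 0, "ry": 0, "rz": 0, "grip": 0}
    - {"tx": 0, "ty": 0, "tz": 0.2, "rx": 0, "ry": 0, "rz": 0, "grip": 0}
    - {"tx": 0, "ty": 0, "tz": 0, "rx": 0, "ry": 0, "rz": 0, "grip": 35}
    - {"tx": 0, "ty": 0, "tz": 0, "rx": 0, "ry": 0, "rz": 0, "grip": 35}
    - {"tx": 0, "ty": 0, "tz": 0, "rx": 0, "ry": 0, "rz": 0, "grip": 35}
    - {"tx": 0, "ty": -4, "tz": 0, "rx": 0, "ry": 0, "rz": 0, "grip": 35}
    - {"tx": 0, "ty": -4, "tz": 0, "rx": 0, "ry": 0, "rz": 0, "grip": 35}
    - {"tx": 0, "ty": -4, "tz": 0, "rx": 0, "ry": 0, "rz": 0, "grip": 35}
    - {"tx": 0, "ty": -4, "tz": 0, "rx": 0, "ry": 0, "rz": 0, "grip": 35}

```text
t: 6.33
eef_pos: [590.1, -104.1, 246.6]
tcp_rot: [-1.571, -0.0, 1.459]
ft_force: [0.5, 0.2, -0.4]
opening: 0.349
```

Run:
```python
from h import *
shot('wrist','w2')
plan(645,-430,240,84)
```

```text
t 6.38 tcp [ 592.4 -104.7  254.7] yaw 83.62 open 0.349 f [ 0.3 -0.6  7.4]
turn rv [ 0.0106 -0.0067 -0.0018] in 1 rows -> [ 0.0106 -0.0067 -0.0018]
shift cm after turn [-31.803   1.47   -8.627] in 9 -> [-3.534  0.163 -0.959]
```

View pics/w2.png

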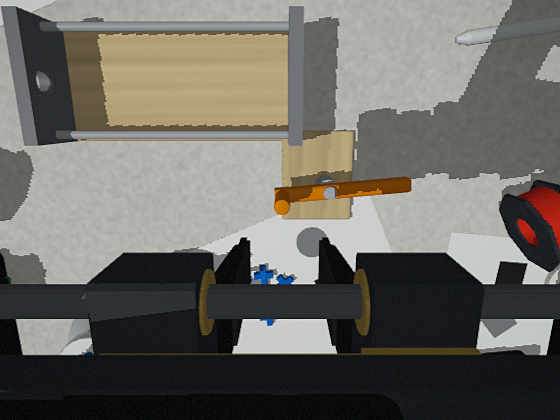

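Run:
```python
from h import *
z=load('w2'); W=world(z)
pv=ray(z,330,193,59);e=ray(z,411,184.5,55);pg=ray(z,282,207,98)
# ear corners top z72
c=[ray(z,*q,72) for q in [(289.5,7),(303,7),(290.5,144),(303,144),(6,8),(25,145)]]
for q in (pv,e,pg,*c): print(q.round(1))
print(np.degrees(np.arctan2(*(e-pv)[[1,0]])),np.degrees(np.arctan2(*(pg-pv)[[1,0]])))
```

```text
[596.6 -59.9  59. ]
[597.9  16.6  55. ]
[ 595.5 -104.6   98. ]
[439.6 -80.9  72. ]
[440.8 -70.3  72. ]
[546.7 -91.8  72. ]
[548. -81.  72.]
[ 415.  -305.5   72. ]
[ 521.8 -320.8   72. ]
89.0427946312391 -91.39185697216558
```

Emit:
move_arm:
  rows:
    - {"tx": -3.53, "ty": 0.15, "tz": -0.96, "rx": 0, "ry": 0, "rz": 0, "grip": 60}
    - {"tx": -3.53, "ty": 0.15, "tz": -0.96, "rx": 0, "ry": 0, "rz": 0, "grip": 60}
    - {"tx": -3.53, "ty": 0.15, "tz": -0.96, "rx": 0, "ry": 0, "rz": 0, "grip": 60}
    - {"tx": -3.53, "ty": 0.15, "tz": -0.96, "rx": 0, "ry": 0, "rz": 0, "grip": 60}
    - {"tx": -3.53, "ty": 0.15, "tz": -0.96, "rx": 0, "ry": 0, "rz": 0, "grip": 60}
    - {"tx": -3.53, "ty": 0.15, "tz": -0.96, "rx": 0, "ry": 0, "rz": 0, "grip": 60}
    - {"tx": -3.53, "ty": 0.15, "tz": -0.96, "rx": 0, "ry": 0, "rz": 0, "grip": 60}
    - {"tx": -3.53, "ty": 0.15, "tz": -0.96, "rx": 0, "ry": 0, "rz": 0, "grip": 60}
    - {"tx": -3.53, "ty": 0.15, "tz": -0.96, "rx": 0, "ry": 0, "rz": 0, "grip": 60}
    - {"tx": 0, "ty": 0, "tz": 0, "rx": 0, "ry": 0, "rz": 0, "grip": 60}

```text
t: 7.22
eef_pos: [640.1, -435.5, 229.2]
tcp_rot: [-1.57, 0.001, 1.455]
ft_force: [-0.4, 0.1, -0.6]
opening: 0.602
```

Run:
```python
from h import *
shot('wrist','w3')
plan(645,-430,240,84)
```

```text
t 7.27 tcp [ 640.2 -432.7  229.3] yaw 83.42 open 0.599 f [0.5 0.8 0.1]
turn rv [-0.0011 -0.0102  0.0005] in 1 rows -> [-0.0011 -0.0102  0.0005]
shift cm after turn [ 0.317 -1.07  -0.446] in 1 -> [ 0.317 -1.07  -0.446]
```

View pics/w3.png

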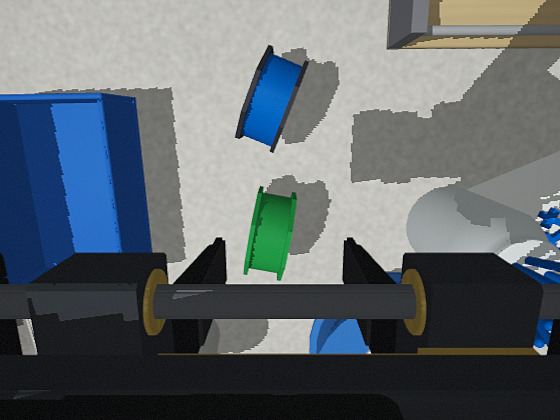

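```bash
cat >> h.py <<'E'
def spool(z,u0,u1,v0,v1,zmin=25,zmax=95):
    W=world(z)[v0:v1,u0:u1].reshape(-1,3); W=W[(W[:,2]>zmin)&(W[:,2]<zmax)]
    (cx,cy),(w,h),a=cv2.minAreaRect(W[:,:2].astype(np.float32))
    bx=cv2.boxPoints(((cx,cy),(w,h),a)); e=[bx[1]-bx[0],bx[2]-bx[1]]; s=min(e,key=np.linalg.norm)
    top=W[W[:,2]>77]
    print('rect c',round(cx,1),round(cy,1),'size',round(w,1),round(h,1),'bore yaw',round(np.degrees(np.arctan2(s[1],s[0]))%180,1),'zmax',W[:,2].max().round(1),'top mean',top.mean(0).round(1))
    (cx,cy),(w,h),a=cv2.minAreaRect(top[:,:2].astype(np.float32)); print('  top rect',round(cx,1),round(cy,1),round(w,1),round(h,1),round(a,1))
E
python3 - <<'E'
from h import *
spool(load('w3'),220,330,30,165)
z=load('top0')
spool(z,408,442,180,218);spool(z,190,225,150,190);spool(z,140,172,160,198)
E
```

```text
rect c 558.5 -435.5 size 36.1 80.0 bore yaw 61.4 zmax 81.9 top mean [ 558.  -435.7   79.1]
  top rect 558.4 -435.5 36.2 39.8 61.1
rect c 559.5 -438.7 size 38.4 81.5 bore yaw 61.4 zmax 84.6 top mean [ 560.  -438.5   78.9]
  top rect 559.6 -438.1 37.0 39.2 63.3
rect c 672.8 156.6 size 118.1 44.3 bore yaw 116.7 zmax 83.6 top mean [657.2 146.8  79.1]
  top rect 657.8 148.8 32.7 36.0 22.7
rect c 638.6 293.6 size 37.7 79.4 bore yaw 80.9 zmax 83.3 top mean [639.2 293.4  78.9]
  top rect 637.8 293.8 36.7 35.3 83.5
```

Run:
```python
from h import *
plan(558.5,-435.5,68,61.4)
```

```text
t 7.27 tcp [ 640.2 -432.7  229.3] yaw 83.42 open 0.599 f [0.5 0.8 0.1]
turn rv [-1.200e-03  3.843e-01  2.000e-04] in 4 rows -> [-0.0003  0.0961  0.0001]
shift cm after turn [-4.159 16.13   7.041] in 5 -> [-0.832  3.226  1.408]
```

Emit:
move_arm:
  rows:
    - {"tx": 0, "ty": 0, "tz": 0, "rx": 0, "ry": 0.096, "rz": 0, "grip": 58}
    - {"tx": 0, "ty": 0, "tz": 0, "rx": 0, "ry": 0.096, "rz": 0, "grip": 58}
    - {"tx": 0, "ty": 0, "tz": 0, "rx": 0, "ry": 0.096, "rz": 0, "grip": 58}
    - {"tx": 0, "ty": 0, "tz": 0, "rx": 0, "ry": 0.096, "rz": 0, "grip": 58}
    - {"tx": -1.39, "ty": 0, "tz": 2.35, "rx": 0, "ry": 0, "rz": 0, "grip": 58}
    - {"tx": -1.39, "ty": 0, "tz": 2.35, "rx": 0, "ry": 0, "rz": 0, "grip": 58}
    - {"tx": -1.38, "ty": 3, "tz": 2.34, "rx": 0, "ry": 0, "rz": 0, "grip": 58}
    - {"tx": 0, "ty": 3, "tz": 0, "rx": 0, "ry": 0, "rz": 0, "grip": 58}
    - {"tx": 0, "ty": 0, "tz": 0, "rx": 0, "ry": 0, "rz": 0, "grip": 58}

```text
t: 8.02
eef_pos: [556.9, -430.6, 166.5]
tcp_rot: [-1.564, -0.002, 1.075]
ft_force: [0.1, -0.5, -0.6]
opening: 0.576
```

Run:
```python
from h import *
plan(558.5,-435.5,68,61.4)
```

```text
t 8.02 tcp [ 556.9 -430.6  166.5] yaw 61.57 open 0.576 f [ 0.1 -0.5 -0.6]
turn rv [-0.0073  0.003   0.0021] in 1 rows -> [-0.0073  0.003   0.0021]
shift cm after turn [-0.351  9.85  -0.374] in 3 -> [-0.117  3.283 -0.125]
```

Emit:
move_arm:
  rows:
    - {"tx": 0, "ty": 2.5, "tz": 0, "rx": 0, "ry": 0, "rz": 0, "grip": 58}
    - {"tx": 0, "ty": 2.5, "tz": 0, "rx": 0, "ry": 0, "rz": 0, "grip": 58}
    - {"tx": 0, "ty": 0, "tz": 0, "rx": 0, "ry": 0, "rz": 0, "grip": 58}
    - {"tx": 0, "ty": 0, "tz": 0, "rx": 0, "ry": 0, "rz": 0, "grip": 58}

```text
t: 8.35
eef_pos: [560.0, -432.2, 121.3]
tcp_rot: [-1.57, -0.0, 1.076]
ft_force: [-0.0, -0.0, 1.3]
opening: 0.58
```

Run:
```python
from h import *
plan(558.5,-435.5,68,61.4)
```

```text
t 8.35 tcp [ 560.  -432.2  121.3] yaw 61.65 open 0.58 f [-0.  -0.   1.3]
turn rv [-0.0011  0.0043  0.0004] in 1 rows -> [-0.0011  0.0043  0.0004]
shift cm after turn [-0.36   5.332 -0.03 ] in 2 -> [-0.18   2.666 -0.015]
```

Emit:
move_arm:
  rows:
    - {"tx": -0.36, "ty": 2.0, "tz": -0.03, "rx": 0, "ry": 0.004, "rz": 0, "grip": 58}
    - {"tx": 0, "ty": 2.0, "tz": 0, "rx": 0, "ry": 0, "rz": 0, "grip": 58}
    - {"tx": 0, "ty": 1.33, "tz": 0, "rx": 0, "ry": 0, "rz": 0, "grip": 58}
    - {"tx": 0, "ty": 0, "tz": 0, "rx": 0, "ry": 0, "rz": 0, "grip": 58}
    - {"tx": 0, "ty": 0, "tz": 0, "rx": 0, "ry": 0, "rz": 0, "grip": 0}
    - {"tx": 0, "ty": 0, "tz": 0, "rx": 0, "ry": 0, "rz": 0, "grip": 0}
    - {"tx": 0, "ty": 0, "tz": 0, "rx": 0, "ry": 0, "rz": 0, "grip": 0}
    - {"tx": 0, "ty": 0, "tz": 0, "rx": 0, "ry": 0, "rz": 0, "grip": 0}

```text
t: 9.02
eef_pos: [558.3, -436.6, 68.9]
tcp_rot: [-1.573, 0.001, 1.071]
ft_force: [0.8, 0.3, 5.4]
opening: 0.378
```

Run:
```python
from h import *
plan(558.5,-435.5,160,84.1)
z=load('w2');W=world(z)
# carrier from wrist cloud: ear tops 66..75
for nm,(a,b,c,d) in {'ear+':(280,310,0,150),'ear-':(0,60,0,150)}.items():
    P=W[c:d,a:b].reshape(-1,3);P=P[(P[:,2]>69)&(P[:,2]<75)]
    print(nm,cv2.minAreaRect(P[:,:2].astype(np.float32)),P.mean(0))
# rods z~ 44 top
P=W[0:150,60:285].reshape(-1,3);P=P[(P[:,2]>41)&(P[:,2]<46)]
cx,sx=np.cos(np.radians(-6)),np.sin(np.radians(-6))
xl=(P[:,0]-481.8)*cx+(P[:,1]+196)*sx;yl=-(P[:,0]-481.8)*sx+(P[:,1]+196)*cx
for m in (xl<0,xl>0): print('rod',xl[m].mean(),np.median(xl[m]),np.polyfit(yl[m],xl[m],1),m.sum())
```

```text
t 9.02 tcp [ 558.3 -436.6   68.9] yaw 61.37 open 0.378 f [0.8 0.3 5.4]
turn rv [ 0.0017 -0.3967 -0.001 ] in 4 rows -> [ 0.0004 -0.0992 -0.0002]
shift cm after turn [ 0.115 -9.11  -0.012] in 3 -> [ 0.038 -3.037 -0.004]
ear+ ((493.6119384765625, -81.33634948730469), (11.829665184020996, 110.01214599609375), 83.75682067871094) [491.2957057  -81.31561941  71.54351965]
ear- ((467.78814697265625, -309.81207275390625), (14.485678672790527, 110.16646575927734), 83.53471374511719) [ 465.93667531 -309.056698     71.34239771]
rod -47.483251095692346 -47.41576635940867 [ 6.09434896e-03 -4.75352315e+01] 1935
rod 45.963705653487956 45.952027325566064 [7.06616840e-03 4.59649549e+01] 1771
```

Emit:
move_arm:
  rows:
    - {"tx": 0, "ty": -2, "tz": 0, "rx": 0, "ry": 0, "rz": 0, "grip": 0}
    - {"tx": 0, "ty": -3, "tz": 0, "rx": 0, "ry": -0.097, "rz": 0, "grip": 0}
    - {"tx": 0, "ty": -3, "tz": 0, "rx": 0, "ry": -0.097, "rz": 0, "grip": 0}
    - {"tx": 0, "ty": -2, "tz": 0, "rx": 0, "ry": -0.097, "rz": 0, "grip": 0}
    - {"tx": 0, "ty": 0, "tz": 0, "rx": 0, "ry": -0.097, "rz": 0, "grip": 0}
    - {"tx": 0, "ty": 0, "tz": 0, "rx": 0, "ry": 0, "rz": 0, "grip": 0}

```text
t: 9.52
eef_pos: [558.1, -436.5, 169.5]
tcp_rot: [-1.573, 0.002, 1.463]
ft_force: [0.7, -0.3, -2.7]
opening: 0.373
```

Run:
```python
from h import *
plan(473.9,-258.9,170,83.64)
```

```text
t 9.52 tcp [ 558.1 -436.5  169.5] yaw 83.84 open 0.373 f [ 0.7 -0.3 -2.7]
turn rv [ 0.0022  0.0035 -0.0018] in 1 rows -> [ 0.0022  0.0035 -0.0018]
shift cm after turn [16.719 -0.046 10.334] in 5 -> [ 3.344 -0.009  2.067]
```

Emit:
move_arm:
  rows:
    - {"tx": 2.5, "ty": 0, "tz": 1.55, "rx": 0.002, "ry": 0.0035, "rz": -0.0018, "grip": 0}
    - {"tx": 3, "ty": 0, "tz": 1.85, "rx": 0, "ry": 0, "rz": 0, "grip": 0}
    - {"tx": 3, "ty": 0, "tz": 1.85, "rx": 0, "ry": 0, "rz": 0, "grip": 0}
    - {"tx": 3, "ty": 0, "tz": 1.85, "rx": 0, "ry": 0, "rz": 0, "grip": 0}
    - {"tx": 3, "ty": 0, "tz": 1.85, "rx": 0, "ry": 0, "rz": 0, "grip": 0}
    - {"tx": 2.22, "ty": 0, "tz": 1.38, "rx": 0, "ry": 0, "rz": 0, "grip": 0}
    - {"tx": 0, "ty": 0, "tz": 0, "rx": 0, "ry": 0, "rz": 0, "grip": 0}
    - {"tx": 0, "ty": 0, "tz": 0, "rx": 0, "ry": 0, "rz": 0, "grip": 0}

```text
t: 10.18
eef_pos: [474.0, -257.4, 168.0]
tcp_rot: [-1.568, -0.002, 1.454]
ft_force: [0.7, -0.0, -1.8]
opening: 0.377
```

Run:
```python
from h import *
plan(473.9,-258.9,140,83.64)
p,d,c=shot('wrist','w4')
```

```text
t 10.18 tcp [ 474.  -257.4  168. ] yaw 83.3 open 0.377 f [ 0.7 -0.  -1.8]
turn rv [-0.0024 -0.0059  0.0019] in 1 rows -> [-0.0024 -0.0059  0.0019]
shift cm after turn [-0.155  2.803 -0.004] in 1 -> [-0.155  2.803 -0.004]
```

View pics/w4.png

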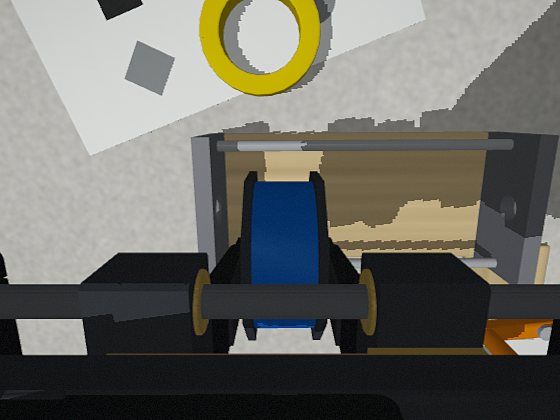

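```bash
cat >> h.py <<'E'
CX,CY,CYAW=481.0,-195.3,-6.36
def loc(P):
    a=np.radians(CYAW);P=np.asarray(P);d=P[...,:2]-[CX,CY]
    return np.stack([d[...,0]*np.cos(a)+d[...,1]*np.sin(a),-d[...,0]*np.sin(a)+d[...,1]*np.cos(a)],-1)
def wor(x,y):
    a=np.radians(CYAW);return np.array([CX+x*np.cos(a)-y*np.sin(a),CY+x*np.sin(a)+y*np.cos(a)])
E
python3 - <<'E'
from h import *
W=world(load('w4'))
def st(n,a,b,c,d,z0,z1):
    P=W[c:d,a:b].reshape(-1,3);P=P[(P[:,2]>z0)&(P[:,2]<z1)];l=loc(P);print(n,len(P),'xl',np.percentile(l[:,0],[2,50,98]).round(1),'yl',np.percentile(l[:,1],[2,50,98]).round(1),'z',np.median(P[:,2]).round(1),np.polyfit(l[:,1],l[:,0],1).round(4))
st('rod-',340,480,135,155,38,48); st('rod-L',222,240,135,155,38,48); st('rod+',450,494,255,272,38,48)
st('ear-',190,225,130,260,70,74.5);st('ear+',500,560,130,260,70,74.5)
st('sp',230,340,165,250,140,200)
E
```

```text
rod- 1507 xl [-51.  -47.4 -43.4] yl [-17.3  33.1  81.9] z 42.9 [-3.20000e-03 -4.72223e+01]
rod-L 180 xl [-50.7 -47.7 -44.1] yl [-105.7  -99.5  -93.2] z 43.0 [-1.36000e-02 -4.88215e+01]
rod+ 301 xl [42.8 45.5 50.9] yl [ 80.8  94.8 107.4] z 42.8 [ 0.1052 35.9943]
ear- 2134 xl [-53.8 -16.3  26. ] yl [-121.3 -115.3 -109.6] z 71.6 [ 0.284  17.2822]
ear+ 2382 xl [-53.6 -14.   30.2] yl [107.9 113.9 120.3] z 71.7 [-0.0542 -6.9855]
sp 6039 xl [-39.2 -25.9 -11.5] yl [-78.1 -60.4 -42.6] z 165.2 [ 7.90000e-03 -2.54046e+01]
```

Emit:
move_arm:
  rows:
    - {"tx": -0.15, "ty": 2, "tz": 0, "rx": -0.0024, "ry": -0.006, "rz": 0.002, "grip": 0}
    - {"tx": 0, "ty": 2, "tz": 0, "rx": 0, "ry": 0, "rz": 0, "grip": 0}
    - {"tx": 0, "ty": 0, "tz": 0, "rx": 0, "ry": 0, "rz": 0, "grip": 0}
    - {"tx": 0, "ty": 0, "tz": 0, "rx": 0, "ry": 0, "rz": 0, "grip": 0}

```text
t: 10.57
eef_pos: [474.1, -260.4, 127.2]
tcp_rot: [-1.569, -0.001, 1.46]
ft_force: [0.5, -0.3, -1.6]
opening: 0.374
```

Run:
```python
from h import *
plan(*wor(0,-64),78,83.64)
```

```text
t 10.57 tcp [ 474.1 -260.4  127.2] yaw 83.64 open 0.374 f [ 0.5 -0.3 -1.6]
turn rv [-0.0014 -0.0001  0.0007] in 1 rows -> [-0.0014 -0.0001  0.0007]
shift cm after turn [0.147 4.921 0.04 ] in 2 -> [0.074 2.461 0.02 ]
```

Emit:
move_arm:
  rows:
    - {"tx": 0, "ty": 1.2, "tz": 0.04, "rx": 0, "ry": 0, "rz": 0, "grip": 0}
    - {"tx": 0, "ty": 1.2, "tz": 0, "rx": 0, "ry": 0, "rz": 0, "grip": 0}
    - {"tx": 0, "ty": 1.2, "tz": 0, "rx": 0, "ry": 0, "rz": 0, "grip": 0}
    - {"tx": 0, "ty": 0.9, "tz": 0, "rx": 0, "ry": 0, "rz": 0, "grip": 0}
    - {"tx": 0, "ty": 0.4, "tz": 0, "rx": 0, "ry": 0, "rz": 0, "grip": 0}
    - {"tx": 0, "ty": 0, "tz": 0, "rx": 0, "ry": 0, "rz": 0, "grip": 0}

```text
t: 11.07
eef_pos: [473.8, -260.0, 78.7]
tcp_rot: [-1.571, -0.0, 1.461]
ft_force: [-0.3, -0.0, -2.1]
opening: 0.373
```

Run:
```python
from h import *
plan(*wor(0,-64),77.5,83.64)
```

```text
t 11.07 tcp [ 473.8 -260.    78.7] yaw 83.71 open 0.373 f [-0.3 -0.  -2.1]
turn rv [-0.0001  0.0012  0.    ] in 1 rows -> [-0.0001  0.0012  0.    ]
shift cm after turn [0.108 0.123 0.005] in 1 -> [0.108 0.123 0.005]
```

Emit:
move_arm:
  rows:
    - {"tx": 0, "ty": 0.15, "tz": 0, "rx": 0, "ry": 0, "rz": 0, "grip": 0}
    - {"tx": 0, "ty": 0, "tz": 0, "rx": 0, "ry": 0, "rz": 0, "grip": 52}
    - {"tx": 0, "ty": 0, "tz": 0, "rx": 0, "ry": 0, "rz": 0, "grip": 52}
    - {"tx": 0, "ty": 0, "tz": 0, "rx": 0, "ry": 0, "rz": 0, "grip": 52}
    - {"tx": 0, "ty": -2, "tz": 0, "rx": 0, "ry": 0, "rz": 0, "grip": 52}
    - {"tx": 0, "ty": -3, "tz": 0, "rx": 0, "ry": 0, "rz": 0, "grip": 52}
    - {"tx": 0, "ty": -4, "tz": 0, "rx": 0, "ry": 0, "rz": 0, "grip": 58}
    - {"tx": 0, "ty": -4, "tz": 0, "rx": 0, "ry": 0, "rz": 0, "grip": 58}
    - {"tx": 0, "ty": -4, "tz": 0, "rx": 0, "ry": 0, "rz": 0, "grip": 58}

```text
t: 11.82
eef_pos: [473.4, -259.4, 249.8]
tcp_rot: [-1.571, 0.0, 1.462]
ft_force: [0.7, -0.7, -0.7]
opening: 0.576
```

Run:
```python
from h import *
plan(745,220,260,84)
```

```text
t 11.82 tcp [ 473.4 -259.4  249.8] yaw 83.74 open 0.576 f [ 0.7 -0.7 -0.7]
turn rv [ 0.0006 -0.0046 -0.0004] in 1 rows -> [ 0.0006 -0.0046 -0.0004]
shift cm after turn [ 50.52   -1.024 -22.002] in 14 -> [ 3.609 -0.073 -1.572]
```

Emit:
move_arm:
  rows:
    - {"tx": 3.61, "ty": -0.07, "tz": -1.57, "rx": 0, "ry": 0, "rz": 0, "grip": 58}
    - {"tx": 3.61, "ty": -0.07, "tz": -1.57, "rx": 0, "ry": 0, "rz": 0, "grip": 58}
    - {"tx": 3.61, "ty": -0.07, "tz": -1.57, "rx": 0, "ry": 0, "rz": 0, "grip": 58}
    - {"tx": 3.61, "ty": -0.07, "tz": -1.57, "rx": 0, "ry": 0, "rz": 0, "grip": 58}
    - {"tx": 3.61, "ty": -0.07, "tz": -1.57, "rx": 0, "ry": 0, "rz": 0, "grip": 58}
    - {"tx": 3.61, "ty": -0.07, "tz": -1.57, "rx": 0, "ry": 0, "rz": 0, "grip": 58}
    - {"tx": 3.61, "ty": -0.07, "tz": -1.57, "rx": 0, "ry": 0, "rz": 0, "grip": 58}
    - {"tx": 3.61, "ty": -0.07, "tz": -1.57, "rx": 0, "ry": 0, "rz": 0, "grip": 58}
    - {"tx": 3.61, "ty": -0.07, "tz": -1.57, "rx": 0, "ry": 0, "rz": 0, "grip": 58}
    - {"tx": 3.61, "ty": -0.07, "tz": -1.57, "rx": 0, "ry": 0, "rz": 0, "grip": 58}

```text
t: 12.65
eef_pos: [669.7, 84.0, 255.0]
tcp_rot: [-1.572, 0.0, 1.462]
ft_force: [0.3, -1.6, -0.2]
opening: 0.579
```

Emit:
move_arm:
  rows:
    - {"tx": 3.61, "ty": -0.07, "tz": -1.57, "rx": 0, "ry": 0, "rz": 0, "grip": 58}
    - {"tx": 3.61, "ty": -0.07, "tz": -1.57, "rx": 0, "ry": 0, "rz": 0, "grip": 58}
    - {"tx": 3.61, "ty": -0.07, "tz": -1.57, "rx": 0, "ry": 0, "rz": 0, "grip": 58}
    - {"tx": 3.61, "ty": -0.07, "tz": -1.57, "rx": 0, "ry": 0, "rz": 0, "grip": 58}
    - {"tx": 0, "ty": 0, "tz": 0, "rx": 0, "ry": 0, "rz": 0, "grip": 58}
    - {"tx": 0, "ty": 0, "tz": 0, "rx": 0, "ry": 0, "rz": 0, "grip": 58}

```text
t: 13.15
eef_pos: [747.3, 220.6, 256.3]
tcp_rot: [-1.571, 0.001, 1.464]
ft_force: [0.2, -0.3, 0.4]
opening: 0.579
```

Run:
```python
from h import *
shot('wrist','w5')
plan(745,220,260,84)
```

```text
t 13.2 tcp [747.  219.1 256.7] yaw 83.8 open 0.581 f [-0.1 -1.  -1.2]
turn rv [-0.0003 -0.0035 -0.0007] in 1 rows -> [-0.0003 -0.0035 -0.0007]
shift cm after turn [ 0.065 -0.33   0.212] in 1 -> [ 0.065 -0.33   0.212]
```

View pics/w5.png

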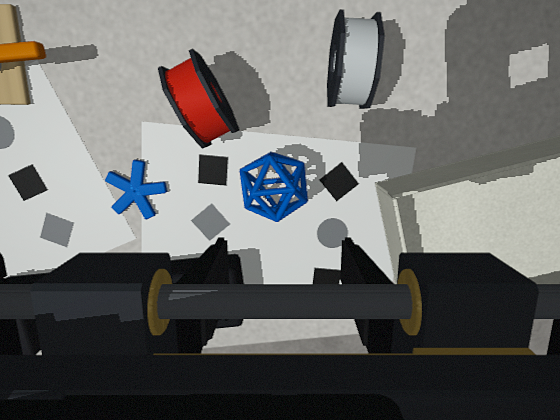

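Run:
```python
from h import *
z=load('w5')
spool(z,150,245,40,150);spool(z,315,395,3,115)
W=world(z);print('lattice',W[165:210,250:300].reshape(-1,3).max(0),W[187,275])
P=W[145:230,235:320].reshape(-1,3);P=P[P[:,2]>30];print(P.min(0),P.max(0))
plan(657,148,68,84)
```

```text
rect c 656.9 152.6 size 80.1 36.4 bore yaw 110.4 zmax 81.6 top mean [657.1 153.   79.1]
  top rect 657.2 152.7 39.2 36.2 20.8
rect c 638.3 297.7 size 36.5 80.4 bore yaw 80.6 zmax 81.8 top mean [638.5 297.9  79. ]
  top rect 638.4 297.6 36.2 39.8 80.8
lattice [nan nan nan] [753.76752888 211.58588376   6.73146135]
[713.08233307 179.50529494  30.01199584] [777.88106112 244.97882672  73.73819071]
t 13.2 tcp [747.  219.1 256.7] yaw 83.8 open 0.581 f [-0.1 -1.  -1.2]
turn rv [-0.0003 -0.0035 -0.0007] in 1 rows -> [-0.0003 -0.0035 -0.0007]
shift cm after turn [-8.015 18.87   8.211] in 6 -> [-1.336  3.145  1.369]
```

Run:
```python
from h import *
plan(656.9,152.6,120,110.4)
```

```text
t 13.2 tcp [747.  219.1 256.7] yaw 83.8 open 0.581 f [-0.1 -1.  -1.2]
turn rv [-0.0005 -0.4642 -0.0006] in 4 rows -> [-1.000e-04 -1.161e-01 -2.000e-04]
shift cm after turn [-3.094 13.67  10.768] in 5 -> [-0.619  2.734  2.154]
```

Emit:
move_arm:
  rows:
    - {"tx": 0, "ty": 0, "tz": 0, "rx": 0, "ry": -0.116, "rz": 0, "grip": 58}
    - {"tx": 0, "ty": 0, "tz": 0, "rx": 0, "ry": -0.116, "rz": 0, "grip": 58}
    - {"tx": 0, "ty": 0, "tz": 0, "rx": 0, "ry": -0.116, "rz": 0, "grip": 58}
    - {"tx": 0, "ty": 0, "tz": 0, "rx": 0, "ry": -0.116, "rz": 0, "grip": 58}
    - {"tx": -1.03, "ty": 2, "tz": 3.59, "rx": 0, "ry": 0, "rz": 0, "grip": 58}
    - {"tx": -1.03, "ty": 3, "tz": 3.59, "rx": 0, "ry": 0, "rz": 0, "grip": 58}
    - {"tx": -1.03, "ty": 3, "tz": 3.59, "rx": 0, "ry": 0, "rz": 0, "grip": 58}
    - {"tx": 0, "ty": 3, "tz": 0, "rx": 0, "ry": 0, "rz": 0, "grip": 58}
    - {"tx": 0, "ty": 2.6, "tz": 0, "rx": 0, "ry": 0, "rz": 0, "grip": 58}
    - {"tx": 0, "ty": 0, "tz": 0, "rx": 0, "ry": 0, "rz": 0, "grip": 58}

```text
t: 14.03
eef_pos: [662.9, 156.2, 125.7]
tcp_rot: [-1.565, -0.001, 1.923]
ft_force: [-0.2, -0.3, -1.3]
opening: 0.578
```

Emit:
move_arm:
  rows:
    - {"tx": 0, "ty": 0, "tz": 0, "rx": 0, "ry": 0, "rz": 0, "grip": 58}

```text
t: 14.12
eef_pos: [665.1, 157.2, 129.6]
tcp_rot: [-1.57, 0.0, 1.924]
ft_force: [0.3, 0.8, 0.1]
opening: 0.579
```

Run:
```python
from h import *
plan(656.9,152.6,68.5,110.4)
```

```text
t 14.12 tcp [665.1 157.2 129.6] yaw 110.25 open 0.579 f [0.3 0.8 0.1]
turn rv [-0.001  -0.0026 -0.0002] in 1 rows -> [-0.001  -0.0026 -0.0002]
shift cm after turn [-0.149  6.114  0.928] in 2 -> [-0.074  3.057  0.464]
```

Emit:
move_arm:
  rows:
    - {"tx": -0.15, "ty": 1, "tz": 0.93, "rx": 0, "ry": -0.0026, "rz": 0, "grip": 58}
    - {"tx": 0, "ty": 2, "tz": 0, "rx": 0, "ry": 0, "rz": 0, "grip": 58}
    - {"tx": 0, "ty": 2, "tz": 0, "rx": 0, "ry": 0, "rz": 0, "grip": 58}
    - {"tx": 0, "ty": 1.1, "tz": 0, "rx": 0, "ry": 0, "rz": 0, "grip": 58}
    - {"tx": 0, "ty": 0, "tz": 0, "rx": 0, "ry": 0, "rz": 0, "grip": 58}
    - {"tx": 0, "ty": 0, "tz": 0, "rx": 0, "ry": 0, "rz": 0, "grip": 58}

```text
t: 14.62
eef_pos: [657.9, 153.7, 69.5]
tcp_rot: [-1.572, 0.001, 1.928]
ft_force: [-0.2, 0.7, -0.4]
opening: 0.584
```

Run:
```python
from h import *
plan(656.9,152.6,68.5,110.4)
```

```text
t 14.62 tcp [657.9 153.7  69.5] yaw 110.46 open 0.584 f [-0.2  0.7 -0.4]
turn rv [ 0.0012  0.0011 -0.0007] in 1 rows -> [ 0.0012  0.0011 -0.0007]
shift cm after turn [-0.068  0.105  0.128] in 1 -> [-0.068  0.105  0.128]
```

Emit:
move_arm:
  rows:
    - {"tx": -0.07, "ty": 0.1, "tz": 0.13, "rx": 0, "ry": 0, "rz": 0, "grip": 58}
    - {"tx": 0, "ty": 0, "tz": 0, "rx": 0, "ry": 0, "rz": 0, "grip": 0}
    - {"tx": 0, "ty": 0, "tz": 0, "rx": 0, "ry": 0, "rz": 0, "grip": 0}
    - {"tx": 0, "ty": 0, "tz": 0, "rx": 0, "ry": 0, "rz": 0, "grip": 0}
    - {"tx": 0, "ty": 0, "tz": 0, "rx": 0, "ry": 0, "rz": 0, "grip": 0}

```text
t: 15.03
eef_pos: [656.5, 152.6, 67.8]
tcp_rot: [-1.572, 0.001, 1.928]
ft_force: [0.1, -0.7, 2.9]
opening: 0.381
```

Emit:
move_arm:
  rows:
    - {"tx": 0, "ty": -2, "tz": 0, "rx": 0, "ry": 0, "rz": 0, "grip": 0}
    - {"tx": 0, "ty": -3, "tz": 0, "rx": 0, "ry": 0, "rz": 0, "grip": 0}
    - {"tx": 0, "ty": -3, "tz": 0, "rx": 0, "ry": 0.11, "rz": 0, "grip": 0}
    - {"tx": 0, "ty": -2, "tz": 0, "rx": 0, "ry": 0.11, "rz": 0, "grip": 0}
    - {"tx": 0, "ty": -1, "tz": 0, "rx": 0, "ry": 0.11, "rz": 0, "grip": 0}
    - {"tx": 0, "ty": 0, "tz": 0, "rx": 0, "ry": 0.11, "rz": 0, "grip": 0}
    - {"tx": 0, "ty": 0, "tz": 0, "rx": 0, "ry": 0.027, "rz": 0, "grip": 0}
    - {"tx": 0, "ty": 0, "tz": 0, "rx": 0, "ry": 0, "rz": 0, "grip": 0}

```text
t: 15.7
eef_pos: [656.1, 152.7, 177.4]
tcp_rot: [-1.571, 0.0, 1.46]
ft_force: [0.3, 1.0, -3.2]
opening: 0.381
```

Run:
```python
from h import *
print(wor(0,0))
plan(*wor(0,0),175,83.64)
```

```text
[ 481.  -195.3]
t 15.7 tcp [656.1 152.7 177.4] yaw 83.64 open 0.381 f [ 0.3  1.  -3.2]
turn rv [ 0.0003  0.0001 -0.0003] in 1 rows -> [ 0.0003  0.0001 -0.0003]
shift cm after turn [-36.524   0.243  13.544] in 10 -> [-3.652  0.024  1.354]
```

Emit:
move_arm:
  rows:
    - {"tx": -2.5, "ty": -0.5, "tz": 0.93, "rx": 0, "ry": 0, "rz": 0, "grip": 0}
    - {"tx": -3.4, "ty": -0.5, "tz": 1.26, "rx": 0, "ry": 0, "rz": 0, "grip": 0}
    - {"tx": -3.4, "ty": 0, "tz": 1.26, "rx": 0, "ry": 0, "rz": 0, "grip": 0}
    - {"tx": -3.4, "ty": 0, "tz": 1.26, "rx": 0, "ry": 0, "rz": 0, "grip": 0}
    - {"tx": -3.4, "ty": 0, "tz": 1.26, "rx": 0, "ry": 0, "rz": 0, "grip": 0}
    - {"tx": -3.4, "ty": 0, "tz": 1.26, "rx": 0, "ry": 0, "rz": 0, "grip": 0}
    - {"tx": -3.4, "ty": 0, "tz": 1.26, "rx": 0, "ry": 0, "rz": 0, "grip": 0}
    - {"tx": -3.4, "ty": 0, "tz": 1.26, "rx": 0, "ry": 0, "rz": 0, "grip": 0}
    - {"tx": -3.4, "ty": 0, "tz": 1.26, "rx": 0, "ry": 0, "rz": 0, "grip": 0}
    - {"tx": -3.4, "ty": 0, "tz": 1.26, "rx": 0, "ry": 0, "rz": 0, "grip": 0}

```text
t: 16.53
eef_pos: [496.9, -164.2, 187.3]
tcp_rot: [-1.571, 0.0, 1.463]
ft_force: [0.9, -0.4, -2.7]
opening: 0.379
```

Emit:
move_arm:
  rows:
    - {"tx": -2.4, "ty": 0.5, "tz": 0.9, "rx": 0, "ry": 0, "rz": 0, "grip": 0}
    - {"tx": -1.0, "ty": 1, "tz": 0.4, "rx": 0, "ry": 0, "rz": 0, "grip": 0}
    - {"tx": 0, "ty": 0, "tz": 0, "rx": 0, "ry": 0, "rz": 0, "grip": 0}
    - {"tx": 0, "ty": 0, "tz": 0, "rx": 0, "ry": 0, "rz": 0, "grip": 0}

```text
t: 16.87
eef_pos: [481.1, -195.5, 172.1]
tcp_rot: [-1.57, -0.0, 1.461]
ft_force: [-0.5, 0.2, -1.9]
opening: 0.381
```

Run:
```python
from h import *
plan(*wor(0,0),130,83.64)
shot('wrist','w6')
```

```text
t 16.87 tcp [ 481.1 -195.5  172.1] yaw 83.69 open 0.381 f [-0.5  0.2 -1.9]
turn rv [-0.0006  0.0009  0.0003] in 1 rows -> [-0.0006  0.0009  0.0003]
shift cm after turn [0.019 4.21  0.011] in 2 -> [0.01  2.105 0.005]
```

View pics/w6.png

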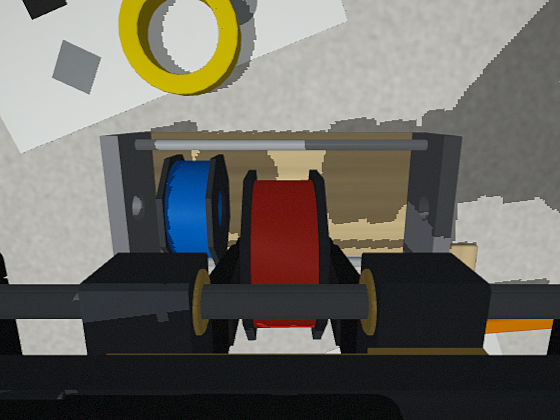

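Emit:
move_arm:
  rows:
    - {"tx": 0, "ty": 2, "tz": 0, "rx": 0, "ry": 0, "rz": 0, "grip": 0}
    - {"tx": 0, "ty": 2, "tz": 0, "rx": 0, "ry": 0, "rz": 0, "grip": 0}
    - {"tx": 0, "ty": 1.5, "tz": 0, "rx": 0, "ry": 0, "rz": 0, "grip": 0}
    - {"tx": 0, "ty": 1.5, "tz": 0, "rx": 0, "ry": 0, "rz": 0, "grip": 0}
    - {"tx": 0, "ty": 1.2, "tz": 0, "rx": 0, "ry": 0, "rz": 0, "grip": 0}
    - {"tx": 0, "ty": 1.0, "tz": 0, "rx": 0, "ry": 0, "rz": 0, "grip": 0}
    - {"tx": 0, "ty": 0, "tz": 0, "rx": 0, "ry": 0, "rz": 0, "grip": 0}
    - {"tx": 0, "ty": 0, "tz": 0, "rx": 0, "ry": 0, "rz": 0, "grip": 0}

```text
t: 17.58
eef_pos: [481.8, -194.8, 80.4]
tcp_rot: [-1.571, 0.0, 1.462]
ft_force: [0.3, 0.1, -2.2]
opening: 0.378
```

Run:
```python
from h import *
plan(*wor(0,0),76.5,83.64)
```

```text
t 17.58 tcp [ 481.8 -194.8   80.4] yaw 83.78 open 0.378 f [ 0.3  0.1 -2.2]
turn rv [ 0.      0.0025 -0.0001] in 1 rows -> [ 0.      0.0025 -0.0001]
shift cm after turn [-0.062  0.394  0.073] in 1 -> [-0.062  0.394  0.073]
```

Emit:
move_arm:
  rows:
    - {"tx": -0.05, "ty": 0.4, "tz": 0.06, "rx": 0, "ry": 0, "rz": 0, "grip": 0}
    - {"tx": 0, "ty": 0, "tz": 0, "rx": 0, "ry": 0, "rz": 0, "grip": 52}
    - {"tx": 0, "ty": 0, "tz": 0, "rx": 0, "ry": 0, "rz": 0, "grip": 52}
    - {"tx": 0, "ty": 0, "tz": 0, "rx": 0, "ry": 0, "rz": 0, "grip": 52}
    - {"tx": 0, "ty": -2, "tz": 0, "rx": 0, "ry": 0, "rz": 0, "grip": 52}
    - {"tx": 0, "ty": -3, "tz": 0, "rx": 0, "ry": 0, "rz": 0, "grip": 52}
    - {"tx": 0, "ty": -4, "tz": 0, "rx": 0, "ry": 0, "rz": 0, "grip": 58}
    - {"tx": 0, "ty": -3, "tz": 0, "rx": 0, "ry": 0, "rz": 0, "grip": 58}
    - {"tx": 0, "ty": 0, "tz": 0, "rx": 0, "ry": 0.053, "rz": 0, "grip": 58}
    - {"tx": 0, "ty": 0, "tz": 0, "rx": 0, "ry": 0, "rz": 0, "grip": 58}

```text
t: 18.42
eef_pos: [481.2, -196.0, 198.5]
tcp_rot: [-1.575, 0.002, 1.406]
ft_force: [-0.2, 1.3, 0.2]
opening: 0.582
```

Run:
```python
from h import *
plan(638.3,297.7,190,80.6)
shot('wrist','w7');shot('scene','s2')
```

```text
t 18.42 tcp [ 481.2 -196.   198.5] yaw 80.54 open 0.582 f [-0.2  1.3  0.2]
turn rv [ 0.0045 -0.001  -0.0017] in 1 rows -> [ 0.0045 -0.001  -0.0017]
shift cm after turn [51.272  0.85  -7.432] in 13 -> [ 3.944  0.065 -0.572]
```

View pics/w7.png

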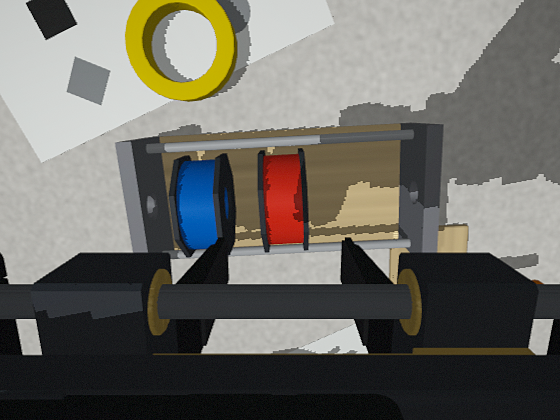

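View pics/s2.png

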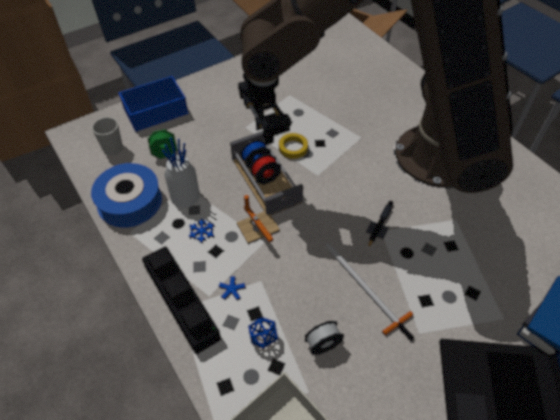

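Emit:
move_arm:
  rows:
    - {"tx": 3.66, "ty": 0, "tz": -0.53, "rx": 0, "ry": 0, "rz": 0, "grip": 58}
    - {"tx": 3.66, "ty": 0, "tz": -0.53, "rx": 0, "ry": 0, "rz": 0, "grip": 58}
    - {"tx": 3.66, "ty": 0, "tz": -0.53, "rx": 0, "ry": 0, "rz": 0, "grip": 58}
    - {"tx": 3.66, "ty": 0, "tz": -0.53, "rx": 0, "ry": 0, "rz": 0, "grip": 58}
    - {"tx": 3.66, "ty": 0, "tz": -0.53, "rx": 0, "ry": 0, "rz": 0, "grip": 58}
    - {"tx": 3.66, "ty": 0, "tz": -0.53, "rx": 0, "ry": 0, "rz": 0, "grip": 58}
    - {"tx": 3.66, "ty": 0, "tz": -0.53, "rx": 0, "ry": 0, "rz": 0, "grip": 58}
    - {"tx": 3.66, "ty": 0, "tz": -0.53, "rx": 0, "ry": 0, "rz": 0, "grip": 58}
    - {"tx": 3.66, "ty": 0, "tz": -0.53, "rx": 0, "ry": 0, "rz": 0, "grip": 58}
    - {"tx": 3.66, "ty": 0, "tz": -0.53, "rx": 0, "ry": 0, "rz": 0, "grip": 58}

```text
t: 19.35
eef_pos: [592.1, 158.7, 194.8]
tcp_rot: [-1.569, 0.001, 1.41]
ft_force: [0.6, -0.5, -0.4]
opening: 0.578
```

Emit:
move_arm:
  rows:
    - {"tx": 3.66, "ty": 0, "tz": -0.53, "rx": 0, "ry": 0, "rz": 0, "grip": 58}
    - {"tx": 3.66, "ty": 0, "tz": -0.53, "rx": 0, "ry": 0, "rz": 0, "grip": 58}
    - {"tx": 3.66, "ty": 0, "tz": -0.53, "rx": 0, "ry": 0, "rz": 0, "grip": 58}
    - {"tx": 3.66, "ty": 2, "tz": -0.53, "rx": 0, "ry": 0, "rz": 0, "grip": 58}
    - {"tx": 0, "ty": 2, "tz": 0, "rx": 0, "ry": 0, "rz": 0, "grip": 58}
    - {"tx": 0, "ty": 2, "tz": 0, "rx": 0, "ry": 0, "rz": 0, "grip": 58}
    - {"tx": 0, "ty": 0, "tz": 0, "rx": 0, "ry": 0, "rz": 0, "grip": 58}
    - {"tx": 0, "ty": 0, "tz": 0, "rx": 0, "ry": 0, "rz": 0, "grip": 58}

```text
t: 20.02
eef_pos: [636.2, 297.3, 134.6]
tcp_rot: [-1.568, 0.002, 1.409]
ft_force: [0.4, 0.4, 0.9]
opening: 0.579
```

Run:
```python
from h import *
plan(638.3,297.7,68,80.6)
```

```text
t 20.02 tcp [636.2 297.3 134.6] yaw 80.73 open 0.579 f [0.4 0.4 0.9]
turn rv [-0.0029  0.0023 -0.0022] in 1 rows -> [-0.0029  0.0023 -0.0022]
shift cm after turn [ 0.073  6.661 -0.199] in 2 -> [ 0.036  3.33  -0.099]
```

Emit:
move_arm:
  rows:
    - {"tx": 0.07, "ty": 2, "tz": -0.2, "rx": -0.003, "ry": 0.002, "rz": -0.002, "grip": 58}
    - {"tx": 0, "ty": 2, "tz": 0, "rx": 0, "ry": 0, "rz": 0, "grip": 58}
    - {"tx": 0, "ty": 1.5, "tz": 0, "rx": 0, "ry": 0, "rz": 0, "grip": 58}
    - {"tx": 0, "ty": 1.1, "tz": 0, "rx": 0, "ry": 0, "rz": 0, "grip": 58}
    - {"tx": 0, "ty": 0, "tz": 0, "rx": 0, "ry": 0, "rz": 0, "grip": 58}
    - {"tx": 0, "ty": 0, "tz": 0, "rx": 0, "ry": 0, "rz": 0, "grip": 0}
    - {"tx": 0, "ty": 0, "tz": 0, "rx": 0, "ry": 0, "rz": 0, "grip": 0}
    - {"tx": 0, "ty": 0, "tz": 0, "rx": 0, "ry": 0, "rz": 0, "grip": 0}
    - {"tx": 0, "ty": 0, "tz": 0, "rx": 0, "ry": 0, "rz": 0, "grip": 0}

```text
t: 20.77
eef_pos: [639.6, 298.1, 71.6]
tcp_rot: [-1.576, -0.002, 1.406]
ft_force: [0.7, -0.5, 3.7]
opening: 0.38
```

Run:
```python
from h import *
plan(*wor(0,64),180,83.64)
```

```text
t 20.77 tcp [639.6 298.1  71.6] yaw 80.57 open 0.38 f [ 0.7 -0.5  3.7]
turn rv [ 0.0049 -0.0536  0.0023] in 1 rows -> [ 0.0049 -0.0536  0.0023]
shift cm after turn [-44.389 -10.835  10.295] in 12 -> [-3.699 -0.903  0.858]
```

Emit:
move_arm:
  rows:
    - {"tx": 0, "ty": -2.5, "tz": 0, "rx": 0, "ry": 0, "rz": 0, "grip": 0}
    - {"tx": 0, "ty": -3.5, "tz": 0, "rx": 0.005, "ry": -0.054, "rz": 0.002, "grip": 0}
    - {"tx": 0, "ty": -3.5, "tz": 0, "rx": 0, "ry": 0, "rz": 0, "grip": 0}
    - {"tx": -2.5, "ty": -1.5, "tz": 0.58, "rx": 0, "ry": 0, "rz": 0, "grip": 0}
    - {"tx": -3.5, "ty": 0, "tz": 0.81, "rx": 0, "ry": 0, "rz": 0, "grip": 0}
    - {"tx": -3.5, "ty": 0, "tz": 0.81, "rx": 0, "ry": 0, "rz": 0, "grip": 0}
    - {"tx": -3.5, "ty": 0, "tz": 0.81, "rx": 0, "ry": 0, "rz": 0, "grip": 0}
    - {"tx": -3.5, "ty": 0, "tz": 0.81, "rx": 0, "ry": 0, "rz": 0, "grip": 0}
    - {"tx": -3.5, "ty": 0, "tz": 0.81, "rx": 0, "ry": 0, "rz": 0, "grip": 0}
    - {"tx": -3.5, "ty": 0, "tz": 0.81, "rx": 0, "ry": 0, "rz": 0, "grip": 0}

```text
t: 21.6
eef_pos: [558.1, 69.0, 181.1]
tcp_rot: [-1.57, 0.0, 1.46]
ft_force: [1.0, -0.3, -2.6]
opening: 0.382
```

Emit:
move_arm:
  rows:
    - {"tx": -3.5, "ty": 0, "tz": 0.81, "rx": 0, "ry": 0, "rz": 0, "grip": 0}
    - {"tx": -3.5, "ty": 0, "tz": 0.81, "rx": 0, "ry": 0, "rz": 0, "grip": 0}
    - {"tx": -3.5, "ty": 0, "tz": 0.81, "rx": 0, "ry": 0, "rz": 0, "grip": 0}
    - {"tx": -3.5, "ty": 0, "tz": 0.81, "rx": 0, "ry": 0, "rz": 0, "grip": 0}
    - {"tx": -3.5, "ty": 0, "tz": 0.81, "rx": 0, "ry": 0, "rz": 0, "grip": 0}
    - {"tx": -2.5, "ty": 0, "tz": 0.6, "rx": 0, "ry": 0, "rz": 0, "grip": 0}
    - {"tx": 0, "ty": 0, "tz": 0, "rx": 0, "ry": 0, "rz": 0, "grip": 0}
    - {"tx": 0, "ty": 0, "tz": 0, "rx": 0, "ry": 0, "rz": 0, "grip": 0}

```text
t: 22.27
eef_pos: [490.4, -124.3, 181.2]
tcp_rot: [-1.57, 0.0, 1.457]
ft_force: [0.5, 0.3, -2.3]
opening: 0.384
```

Run:
```python
from h import *
plan(*wor(1.2,64),130,83.64)
shot('wrist','w8')
```

```text
t 22.27 tcp [ 490.4 -124.3  181.2] yaw 83.51 open 0.384 f [ 0.5  0.3 -2.3]
turn rv [-0.0009 -0.0023 -0.0004] in 1 rows -> [-0.0009 -0.0023 -0.0004]
shift cm after turn [-0.756  5.117  0.024] in 2 -> [-0.378  2.559  0.012]
```

View pics/w8.png

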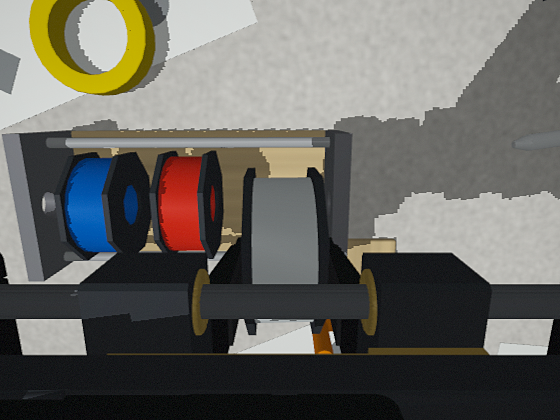

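Emit:
move_arm:
  rows:
    - {"tx": -0.76, "ty": 1, "tz": 0.02, "rx": -0.001, "ry": -0.002, "rz": 0, "grip": 0}
    - {"tx": 0, "ty": 2, "tz": 0, "rx": 0, "ry": 0, "rz": 0, "grip": 0}
    - {"tx": 0, "ty": 1.8, "tz": 0, "rx": 0, "ry": 0, "rz": 0, "grip": 0}
    - {"tx": 0, "ty": 0, "tz": 0, "rx": 0, "ry": 0, "rz": 0, "grip": 0}
    - {"tx": 0, "ty": 0, "tz": 0, "rx": 0, "ry": 0, "rz": 0, "grip": 0}

```text
t: 22.73
eef_pos: [489.7, -129.8, 132.6]
tcp_rot: [-1.569, -0.0, 1.463]
ft_force: [0.7, -0.2, -1.6]
opening: 0.383
```

Run:
```python
from h import *
plan(*wor(1.2,64),80.5,83.64)
```

```text
t 22.73 tcp [ 489.7 -129.8  132.6] yaw 83.85 open 0.383 f [ 0.7 -0.2 -1.6]
turn rv [-0.002   0.0036  0.0002] in 1 rows -> [-0.002   0.0036  0.0002]
shift cm after turn [-0.201  5.209  0.019] in 2 -> [-0.101  2.604  0.009]
```

Emit:
move_arm:
  rows:
    - {"tx": -0.2, "ty": 1.3, "tz": 0.02, "rx": -0.002, "ry": 0.0036, "rz": 0, "grip": 0}
    - {"tx": 0, "ty": 1.3, "tz": 0, "rx": 0, "ry": 0, "rz": 0, "grip": 0}
    - {"tx": 0, "ty": 1.3, "tz": 0, "rx": 0, "ry": 0, "rz": 0, "grip": 0}
    - {"tx": 0, "ty": 1.0, "tz": 0, "rx": 0, "ry": 0, "rz": 0, "grip": 0}
    - {"tx": 0, "ty": 0, "tz": 0, "rx": 0, "ry": 0, "rz": 0, "grip": 0}
    - {"tx": 0, "ty": 0, "tz": 0, "rx": 0, "ry": 0, "rz": 0, "grip": 0}

```text
t: 23.23
eef_pos: [489.6, -132.6, 84.2]
tcp_rot: [-1.572, 0.0, 1.459]
ft_force: [0.5, -0.1, -2.0]
opening: 0.384
```

Run:
```python
from h import *
plan(*wor(1.2,64),80,83.64)
```

```text
t 23.23 tcp [ 489.6 -132.6   84.2] yaw 83.6 open 0.384 f [ 0.5 -0.1 -2. ]
turn rv [ 0.0015 -0.0008 -0.0003] in 1 rows -> [ 0.0015 -0.0008 -0.0003]
shift cm after turn [0.072 0.42  0.036] in 1 -> [0.072 0.42  0.036]
```

Emit:
move_arm:
  rows:
    - {"tx": 0.05, "ty": 0.4, "tz": 0.03, "rx": 0, "ry": 0, "rz": 0, "grip": 0}
    - {"tx": 0, "ty": 0, "tz": 0, "rx": 0, "ry": 0, "rz": 0, "grip": 52}
    - {"tx": 0, "ty": 0, "tz": 0, "rx": 0, "ry": 0, "rz": 0, "grip": 52}
    - {"tx": 0, "ty": 0, "tz": 0, "rx": 0, "ry": 0, "rz": 0, "grip": 52}
    - {"tx": 0, "ty": -2, "tz": 0, "rx": 0, "ry": 0, "rz": 0, "grip": 52}
    - {"tx": 0, "ty": -3, "tz": 0, "rx": 0, "ry": 0, "rz": 0, "grip": 52}
    - {"tx": 0, "ty": -4, "tz": 0, "rx": 0, "ry": 0, "rz": 0, "grip": 52}
    - {"tx": 0, "ty": -4, "tz": 0, "rx": 0, "ry": 0, "rz": 0, "grip": 40}
    - {"tx": 0, "ty": 0, "tz": 0, "rx": 0, "ry": 0, "rz": 0, "grip": 40}
    - {"tx": 0, "ty": 0, "tz": 0, "rx": 0, "ry": 0, "rz": 0, "grip": 40}

```text
t: 24.07
eef_pos: [489.4, -132.4, 212.1]
tcp_rot: [-1.577, 0.002, 1.459]
ft_force: [-1.0, 0.3, -0.8]
opening: 0.413
```

Run:
```python
from h import *
plan(560,250,240,84)
shot('wrist','w9')
```

```text
t 24.07 tcp [ 489.4 -132.4  212.1] yaw 83.57 open 0.413 f [-1.   0.3 -0.8]
turn rv [ 0.0062 -0.0075 -0.0017] in 1 rows -> [ 0.0062 -0.0075 -0.0017]
shift cm after turn [38.771 -2.791 -3.022] in 10 -> [ 3.877 -0.279 -0.302]
```

View pics/w9.png

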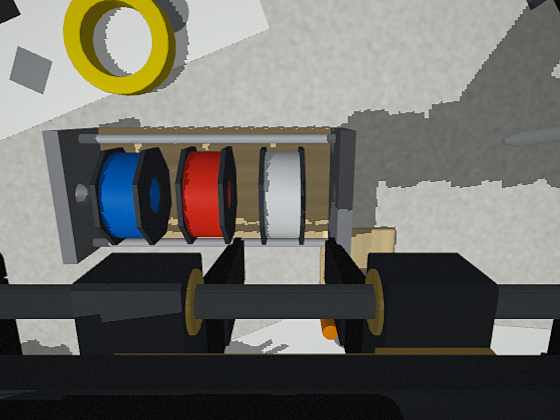

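Run:
```python
from h import *
W=world(load('w9'))
for n,a,b in [('blue',85,172),('red',174,238),('white',255,308)]:
    P=W[140:250,a:b].reshape(-1,3);P=P[(P[:,2]>83)&(P[:,2]<95)];l=loc(P)
    r=cv2.minAreaRect(P[:,:2].astype(np.float32));print(n,loc(np.array(r[0])).round(1),np.round(r[1],1),round(r[2],1),'z',np.percentile(P[:,2],[5,50,95]).round(1))
```

```text
blue [  0.6 -63.9] [37.5 43.2] 83.7 z [83.2 84.7 88.2]
red [-1.3  0.7] [36.8 44.5] 84.5 z [83.2 84.6 88.3]
white [-0.1 63.2] [35.9 44.6] 84.2 z [83.2 84.5 88.3]
```

Emit:
move_arm:
  rows:
    - {"tx": 3.87, "ty": -0.28, "tz": -0.3, "rx": 0, "ry": 0, "rz": 0, "grip": 40}
    - {"tx": 3.87, "ty": -0.28, "tz": -0.3, "rx": 0, "ry": 0, "rz": 0, "grip": 40}
    - {"tx": 3.87, "ty": -0.28, "tz": -0.3, "rx": 0, "ry": 0, "rz": 0, "grip": 40}
    - {"tx": 3.87, "ty": -0.28, "tz": -0.3, "rx": 0, "ry": 0, "rz": 0, "grip": 40}
    - {"tx": 3.87, "ty": -0.28, "tz": -0.3, "rx": 0, "ry": 0, "rz": 0, "grip": 40}
    - {"tx": 3.87, "ty": -0.28, "tz": -0.3, "rx": 0, "ry": 0, "rz": 0, "grip": 40}
    - {"tx": 3.87, "ty": -0.28, "tz": -0.3, "rx": 0, "ry": 0, "rz": 0, "grip": 40}
    - {"tx": 3.87, "ty": -0.28, "tz": -0.3, "rx": 0, "ry": 0, "rz": 0, "grip": 40}
    - {"tx": 3.87, "ty": -0.28, "tz": -0.3, "rx": 0, "ry": 0, "rz": 0, "grip": 40}
    - {"tx": 3.87, "ty": -0.28, "tz": -0.3, "rx": 0, "ry": 0, "rz": 0, "grip": 40}

```text
t: 24.95
eef_pos: [561.5, 250.9, 236.0]
tcp_rot: [-1.57, 0.002, 1.459]
ft_force: [0.6, -0.4, -0.3]
opening: 0.404
```

Emit:
move_arm:
  rows:
    - {"tx": 0, "ty": 0, "tz": 0, "rx": 0, "ry": 0, "rz": 0, "grip": 40}
    - {"tx": 0, "ty": 0, "tz": 0, "rx": 0, "ry": 0, "rz": 0, "grip": 40}

```text
t: 25.12
eef_pos: [561.3, 250.5, 235.6]
tcp_rot: [-1.57, 0.002, 1.461]
ft_force: [-0.0, -0.1, -0.2]
opening: 0.4
```

Run:
```python
from h import *
plan(560,250,240,84)
shot('wrist','w10');
p,_,_=shot('top','top2')
cv2.imwrite('pics/c4.png',cv2.resize(p[120:270,100:300],None,fx=4,fy=4,interpolation=cv2.INTER_CUBIC))
```

```text
t 25.12 tcp [561.3 250.5 235.6] yaw 83.73 open 0.4 f [-0.  -0.1 -0.2]
turn rv [-0.0013 -0.0047 -0.0016] in 1 rows -> [-0.0013 -0.0047 -0.0016]
shift cm after turn [-0.067 -0.441  0.124] in 1 -> [-0.067 -0.441  0.124]
```

View pics/w10.png

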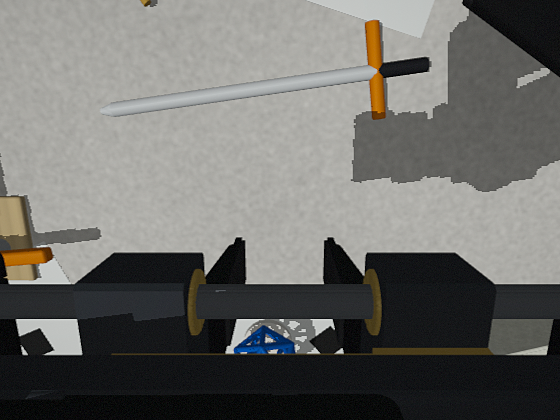

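View pics/top2.png

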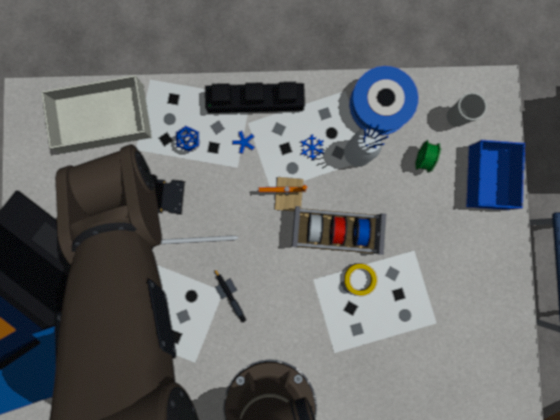

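Run:
```python
from h import *
z=load('w10');W=world(z)
print('tip',ray(z,101,110,7),'bar',ray(z,376.5,71,7),'hand end',ray(z,429.5,64.5,7),'bar ends',ray(z,373,22,7),ray(z,379,117,7))
# cloud of raised pts
P=W[15:120,90:440].reshape(-1,3);P=P[(P[:,2]>9)&(P[:,2]<18)];l=P[:,:2]
# shaft: line fit
sh=l[(l[:,1]<330)];hd=l[l[:,1]>365]
a=np.polyfit(sh[:,1],sh[:,0],1);print('shaft x=',a,len(sh),'axle yaw',-np.degrees(np.arctan(a[0])),'y range',sh[:,1].min(),l[:,1].max(), 'x on line at y', np.polyval(a,[353,380]))
print('hd',np.median(hd,0)); 
br=l[(abs(l[:,0]-np.polyval(a,l[:,1]))>12)];b=np.polyfit(br[:,0],br[:,1],1);print('bar y=',b,br[:,0].min(),br[:,0].max())
```

```text
tip [467.92260994  79.94108256   7.        ] bar [461.49080762 352.84493782   7.        ] hand end [461.1986766  403.78133172   7.        ] bar ends [417.81425008 351.73846883   7.        ] [504.8803245  353.17038576   7.        ]
shaft x= [-2.69153932e-02  4.71186083e+02] 3512 axle yaw 1.541766199922603 y range 80.50047711988898 401.8035251450267 x on line at y [461.68494942 460.9582338 ]
hd [460.97257164 383.28078939]
bar y= [2.70989823e-02 3.38567466e+02] 416.613230726157 506.48700289059894
```

Emit:
move_arm:
  rows:
    - {"tx": 0, "ty": 0, "tz": 0, "rx": 0, "ry": 0.12, "rz": 0, "grip": 40}
    - {"tx": 0, "ty": 0, "tz": 0, "rx": 0, "ry": 0.12, "rz": 0, "grip": 40}
    - {"tx": 0, "ty": 0, "tz": 0, "rx": 0, "ry": 0.12, "rz": 0, "grip": 40}
    - {"tx": 0, "ty": 0, "tz": 0, "rx": 0, "ry": 0.12, "rz": 0, "grip": 40}
    - {"tx": 0, "ty": 0, "tz": 0, "rx": 0, "ry": 0.12, "rz": 0, "grip": 40}
    - {"tx": 0, "ty": 0, "tz": 0, "rx": 0, "ry": 0.12, "rz": 0, "grip": 40}
    - {"tx": 0, "ty": 0, "tz": 0, "rx": 0, "ry": 0.12, "rz": 0, "grip": 40}
    - {"tx": 0, "ty": 0, "tz": 0, "rx": 0, "ry": 0.12, "rz": 0, "grip": 40}
    - {"tx": 0, "ty": 0, "tz": 0, "rx": 0, "ry": 0.12, "rz": 0, "grip": 40}
    - {"tx": 0, "ty": 0, "tz": 0, "rx": 0, "ry": 0.12, "rz": 0, "grip": 40}

```text
t: 26.05
eef_pos: [561.8, 247.3, 237.2]
tcp_rot: [-1.572, -0.0, 0.251]
ft_force: [-0.0, 0.1, -0.1]
opening: 0.403
```

Emit:
move_arm:
  rows:
    - {"tx": 0, "ty": 0, "tz": 0, "rx": 0, "ry": 0.12, "rz": 0, "grip": 40}
    - {"tx": 0, "ty": 0, "tz": 0, "rx": 0, "ry": 0.115, "rz": 0, "grip": 40}
    - {"tx": 0, "ty": 0, "tz": 0, "rx": 0, "ry": 0, "rz": 0, "grip": 40}

```text
t: 26.3
eef_pos: [561.9, 247.4, 237.3]
tcp_rot: [-1.572, -0.001, 0.016]
ft_force: [-0.3, 0.2, 0.2]
opening: 0.4
```

Run:
```python
from h import *
plan(460.9,380,100,1.54)
```

```text
t 26.3 tcp [561.9 247.4 237.3] yaw 0.93 open 0.4 f [-0.3  0.2  0.2]
turn rv [ 0.0009 -0.0106  0.0005] in 1 rows -> [ 0.0009 -0.0106  0.0005]
shift cm after turn [-9.74  13.728 13.528] in 6 -> [-1.623  2.288  2.255]
```

Emit:
move_arm:
  rows:
    - {"tx": -1.62, "ty": 0.5, "tz": 2.25, "rx": 0, "ry": -0.01, "rz": 0, "grip": 40}
    - {"tx": -1.62, "ty": 1.5, "tz": 2.25, "rx": 0, "ry": 0, "rz": 0, "grip": 40}
    - {"tx": -1.62, "ty": 2.3, "tz": 2.25, "rx": 0, "ry": 0, "rz": 0, "grip": 40}
    - {"tx": -1.62, "ty": 2.3, "tz": 2.25, "rx": 0, "ry": 0, "rz": 0, "grip": 40}
    - {"tx": -1.62, "ty": 2.3, "tz": 2.25, "rx": 0, "ry": 0, "rz": 0, "grip": 40}
    - {"tx": -1.62, "ty": 2.3, "tz": 2.25, "rx": 0, "ry": 0, "rz": 0, "grip": 40}
    - {"tx": 0, "ty": 2.3, "tz": 0, "rx": 0, "ry": 0, "rz": 0, "grip": 40}
    - {"tx": 0, "ty": 0, "tz": 0, "rx": 0, "ry": 0, "rz": 0, "grip": 40}
    - {"tx": 0, "ty": 0, "tz": 0, "rx": 0, "ry": 0, "rz": 0, "grip": 40}

```text
t: 27.05
eef_pos: [460.6, 379.9, 101.9]
tcp_rot: [-1.573, 0.001, 0.036]
ft_force: [0.3, -0.3, 0.5]
opening: 0.398
```

Run:
```python
from h import *
plan(460.9,380,21.5,1.54)
p,_,_=shot('wrist','w11')
p,_,_=shot('scene','s3')
cv2.imwrite('pics/c5.png',cv2.resize(p[180:360,300:500],None,fx=3,fy=3,interpolation=cv2.INTER_CUBIC))
```

```text
t 27.05 tcp [460.6 379.9 101.9] yaw 2.04 open 0.398 f [ 0.3 -0.3  0.5]
turn rv [ 0.0019  0.0088 -0.0005] in 1 rows -> [ 0.0019  0.0088 -0.0005]
shift cm after turn [0.026 8.043 0.013] in 3 -> [0.009 2.681 0.004]
```

View pics/w11.png

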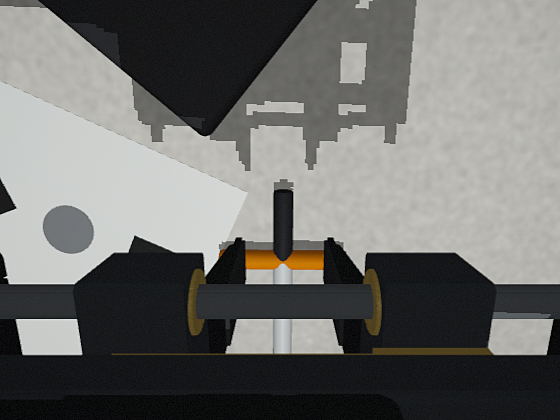

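View pics/c5.png

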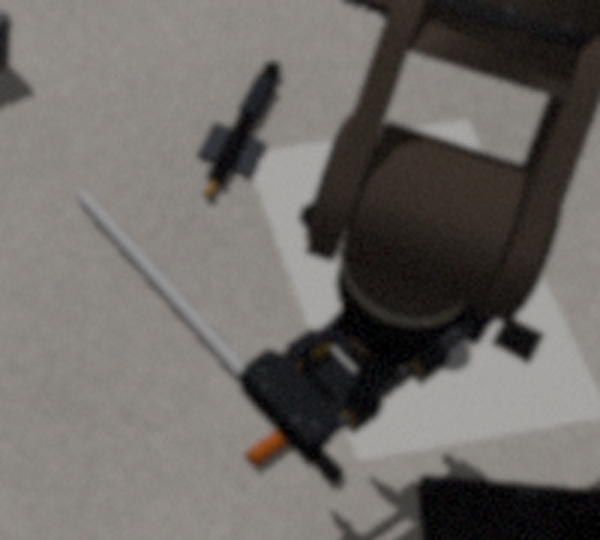

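Emit:
move_arm:
  rows:
    - {"tx": 0.02, "ty": 2, "tz": 0, "rx": 0.002, "ry": 0.008, "rz": 0, "grip": 40}
    - {"tx": 0, "ty": 2, "tz": 0, "rx": 0, "ry": 0, "rz": 0, "grip": 40}
    - {"tx": 0, "ty": 1.5, "tz": 0, "rx": 0, "ry": 0, "rz": 0, "grip": 40}
    - {"tx": 0, "ty": 1.2, "tz": 0, "rx": 0, "ry": 0, "rz": 0, "grip": 40}
    - {"tx": 0, "ty": 0.8, "tz": 0, "rx": 0, "ry": 0, "rz": 0, "grip": 40}
    - {"tx": 0, "ty": 0, "tz": 0, "rx": 0, "ry": 0, "rz": 0, "grip": 40}
    - {"tx": 0, "ty": 0, "tz": 0, "rx": 0, "ry": 0, "rz": 0, "grip": 40}

```text
t: 27.73
eef_pos: [461.5, 380.8, 28.0]
tcp_rot: [-1.569, -0.002, 0.025]
ft_force: [-0.0, 0.5, 0.6]
opening: 0.4
```

Run:
```python
from h import *
plan(460.9,380,21.5,1.54)
```

```text
t 27.73 tcp [461.5 380.8  28. ] yaw 1.45 open 0.4 f [-0.   0.5  0.6]
turn rv [-0.0018 -0.0015  0.0019] in 1 rows -> [-0.0018 -0.0015  0.0019]
shift cm after turn [-0.06   0.653 -0.08 ] in 1 -> [-0.06   0.653 -0.08 ]
```

Then down 6.5 mm, close, lift straight to about 62 + margin.

Emit:
move_arm:
  rows:
    - {"tx": -0.06, "ty": 0.4, "tz": -0.08, "rx": -0.002, "ry": 0, "rz": 0.002, "grip": 40}
    - {"tx": 0, "ty": 0.25, "tz": 0, "rx": 0, "ry": 0, "rz": 0, "grip": 40}
    - {"tx": 0, "ty": 0, "tz": 0, "rx": 0, "ry": 0, "rz": 0, "grip": 40}
    - {"tx": 0, "ty": 0, "tz": 0, "rx": 0, "ry": 0, "rz": 0, "grip": 0}
    - {"tx": 0, "ty": 0, "tz": 0, "rx": 0, "ry": 0, "rz": 0, "grip": 0}
    - {"tx": 0, "ty": 0, "tz": 0, "rx": 0, "ry": 0, "rz": 0, "grip": 0}
    - {"tx": 0, "ty": 0, "tz": 0, "rx": 0, "ry": 0, "rz": 0, "grip": 0}
    - {"tx": 0, "ty": 0, "tz": 0, "rx": 0, "ry": 0, "rz": 0, "grip": 0}

```text
t: 28.4
eef_pos: [460.4, 380.1, 21.1]
tcp_rot: [-1.571, 0.0, 0.026]
ft_force: [-0.3, 0.7, 1.3]
opening: 0.14
```

Run:
```python
from h import *
plan(460.9,380,21.5,1.54)
```

```text
t 28.4 tcp [460.4 380.1  21.1] yaw 1.46 open 0.14 f [-0.3  0.7  1.3]
turn rv [ 0.0004 -0.0013 -0.0005] in 1 rows -> [ 0.0004 -0.0013 -0.0005]
shift cm after turn [ 0.046 -0.04  -0.012] in 1 -> [ 0.046 -0.04  -0.012]
```

Emit:
move_arm:
  rows:
    - {"tx": 0, "ty": -1, "tz": 0, "rx": 0, "ry": 0, "rz": 0, "grip": 0}
    - {"tx": 0, "ty": -1.5, "tz": 0, "rx": 0, "ry": 0, "rz": 0, "grip": 0}
    - {"tx": 0, "ty": -2, "tz": 0, "rx": 0, "ry": 0, "rz": 0, "grip": 0}
    - {"tx": 0, "ty": -2, "tz": 0, "rx": 0, "ry": 0, "rz": 0, "grip": 0}
    - {"tx": 0, "ty": -1.5, "tz": 0, "rx": 0, "ry": 0, "rz": 0, "grip": 0}
    - {"tx": 0, "ty": 0, "tz": 0, "rx": 0, "ry": 0.046, "rz": 0, "grip": 0}
    - {"tx": 0, "ty": 0, "tz": 0, "rx": 0, "ry": 0.046, "rz": 0, "grip": 0}
    - {"tx": 0, "ty": 0, "tz": 0, "rx": 0, "ry": 0.046, "rz": 0, "grip": 0}
    - {"tx": 0, "ty": 0, "tz": 0, "rx": 0, "ry": 0, "rz": 0, "grip": 0}

```text
t: 29.15
eef_pos: [460.5, 380.1, 101.8]
tcp_rot: [-1.571, 0.0, -0.115]
ft_force: [0.6, -1.1, -1.1]
opening: 0.14
```

Run:
```python
from h import *
print(wor(0,436));plan(*wor(0,440),100,-6.36)
shot('wrist','w12')
p,_,_=shot('scene','s4')
cv2.imwrite('pics/c6.png',cv2.resize(p[180:360,270:470],None,fx=3,fy=3,interpolation=cv2.INTER_CUBIC))
```

```text
[529.29795416 238.01663668]
t 29.15 tcp [460.5 380.1 101.8] yaw -6.57 open 0.14 f [ 0.6 -1.1 -1.1]
turn rv [ 0.0001 -0.0036 -0.0001] in 1 rows -> [ 0.0001 -0.0036 -0.0001]
shift cm after turn [  8.413   0.177 -12.963] in 4 -> [ 2.103  0.044 -3.241]
```

View pics/w12.png

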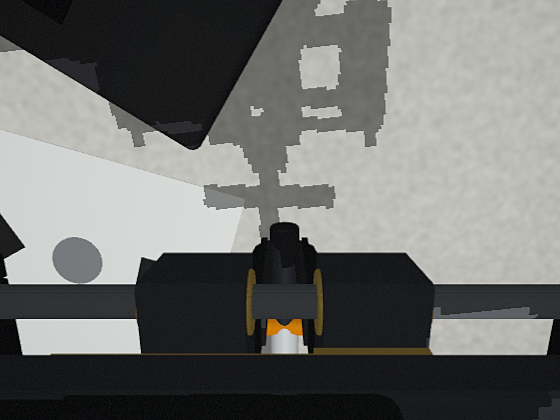

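View pics/c6.png

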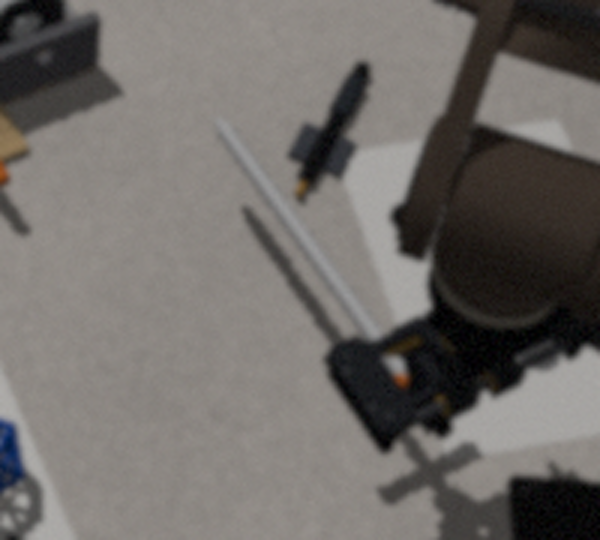

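Emit:
move_arm:
  rows:
    - {"tx": 1.4, "ty": 0, "tz": -2.16, "rx": 0, "ry": 0, "rz": 0, "grip": 0}
    - {"tx": 1.4, "ty": 0, "tz": -2.16, "rx": 0, "ry": 0, "rz": 0, "grip": 0}
    - {"tx": 1.4, "ty": 0, "tz": -2.16, "rx": 0, "ry": 0, "rz": 0, "grip": 0}
    - {"tx": 1.4, "ty": 0, "tz": -2.16, "rx": 0, "ry": 0, "rz": 0, "grip": 0}
    - {"tx": 1.4, "ty": 0, "tz": -2.16, "rx": 0, "ry": 0, "rz": 0, "grip": 0}
    - {"tx": 1.4, "ty": 0, "tz": -2.16, "rx": 0, "ry": -0.0035, "rz": 0, "grip": 0}
    - {"tx": 0, "ty": 0, "tz": 0, "rx": 0, "ry": 0, "rz": 0, "grip": 0}
    - {"tx": 0, "ty": 0, "tz": 0, "rx": 0, "ry": 0, "rz": 0, "grip": 0}
    - {"tx": 0, "ty": 0, "tz": 0, "rx": 0, "ry": 0, "rz": 0, "grip": 0}

```text
t: 30.0
eef_pos: [529.2, 242.1, 101.1]
tcp_rot: [-1.571, 0.001, -0.109]
ft_force: [-0.9, -0.6, -0.7]
opening: 0.137
```

Run:
```python
from h import *
plan(*wor(0,440),62.1,-6.36)
p,_,_=shot('scene','s5')
cv2.imwrite('pics/c7.png',cv2.resize(p[120:360,200:500],None,fx=2.5,fy=2.5,interpolation=cv2.INTER_CUBIC))
p,_,_=shot('top','top3')
cv2.imwrite('pics/c8.png',cv2.resize(p[120:300,140:400],None,fx=3,fy=3,interpolation=cv2.INTER_CUBIC))
```

```text
t 30.0 tcp [529.2 242.1 101.1] yaw -6.22 open 0.137 f [-0.9 -0.6 -0.7]
turn rv [ 0.0005  0.0024 -0.0008] in 1 rows -> [ 0.0005  0.0024 -0.0008]
shift cm after turn [ 0.056  3.896 -0.006] in 1 -> [ 0.056  3.896 -0.006]
```

View pics/c7.png

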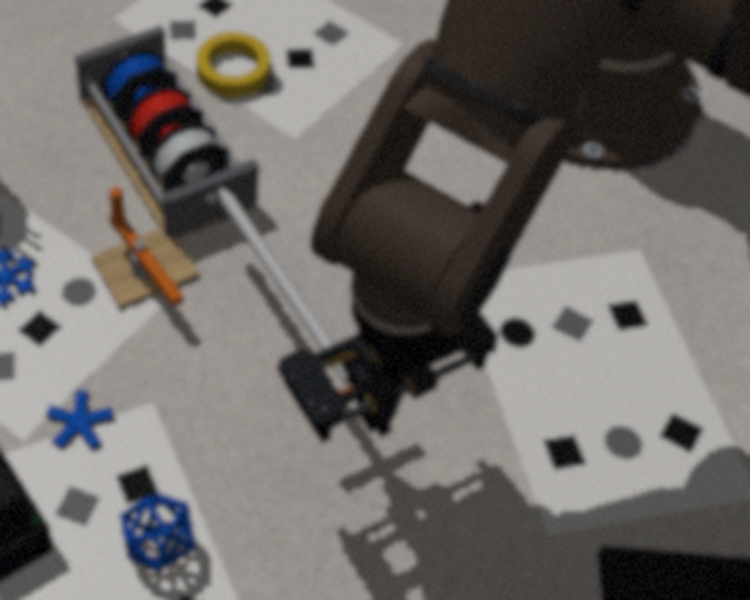

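View pics/c8.png

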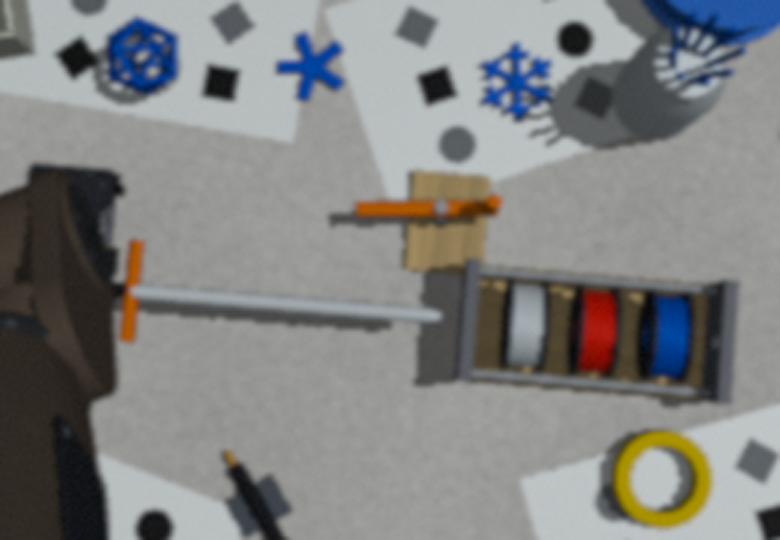

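```bash
cat >> h.py <<'E'
def shaft(f,u0,u1,v0,v1,zlo,zhi,yl0=140,yl1=390,off=7):
    W=world(load(f))[v0:v1,u0:u1].reshape(-1,3);W=W[(W[:,2]>zlo)&(W[:,2]<zhi)];l=loc(W)
    m=(abs(l[:,0])<25)&(l[:,1]>yl0)&(l[:,1]<yl1);l=l[m];zz=W[m,2]
    a=np.polyfit(l[:,1],l[:,0],1)
    # crest: per-bin 85th percentile height
    yb=np.arange(yl0,yl1,15);c=[(y,np.percentile(zz[(l[:,1]>=y)&(l[:,1]<y+15)],80)) for y in yb if ((l[:,1]>=y)&(l[:,1]<y+15)).sum()>8];c=np.array(c)
    b=np.polyfit(c[:,0]+7,c[:,1],1)
    print(f,'n',len(l),'ymin',l[:,1].min().round(1),'xl at bar/tip',np.polyval(a,[412,140]).round(1),'z crest at bar/tip',np.polyval(b,[412,140]).round(1))
E
python3 - <<'E'
from h import *
shaft('top3',170,300,200,250,70,120)
shaft('s5',270,360,180,300,60,120)
for f,(a,b,c,d) in {'top3':(285,400,205,260),'s5':(230,330,130,215)}.items():
    W=world(load(f))[c:d,a:b].reshape(-1,3)
    P=W[(W[:,2]>68)&(W[:,2]<76)];l=loc(P)
    for s,m in (('+',(l[:,1]>100)&(l[:,1]<135)),('-',(l[:,1]<-100)&(l[:,1]>-135))): 
        q=l[m];print(f,s,len(q),(np.percentile(q,[2,98],0)).round(1).tolist(),np.percentile(P[m,2],90))
E
```

```text
top3 n 504 ymin 141.6 xl at bar/tip [0.8 1.7] z crest at bar/tip [92.4 88.3]
s5 n 431 ymin 141.7 xl at bar/tip [1.6 2. ] z crest at bar/tip [94.5 91.4]
top3 + 169 [[-51.3, 105.4], [54.9, 116.9]] 73.52576086074014
top3 - 193 [[-52.8, -124.6], [53.4, -111.9]] 73.40115188839873
s5 + 176 [[-53.6, 104.8], [107.2, 121.9]] 75.1097569865833
s5 - 149 [[-53.5, -123.9], [52.9, -107.6]] 74.85865008258011
```

Run:
```python
from h import *
for f in ('top3','s5'):
    W=world(load(f)).reshape(-1,3);W=W[~np.isnan(W[:,0])];l=loc(W)
    for y in (140,230,320,410):
        m=(abs(l[:,1]-y)<20)&(abs(l[:,0])<120)&(abs(W[:,2])<8)&(abs(l[:,0])>25);print(f,y,m.sum(),np.median(W[m,2]).round(2))
```

```text
top3 140 783 -0.35
top3 230 912 -1.65
top3 320 938 -1.49
top3 410 883 -1.74
s5 140 469 1.96
s5 230 719 1.06
s5 320 575 1.27
s5 410 887 1.31
```

Emit:
move_arm:
  rows:
    - {"tx": 0, "ty": 1, "tz": 0, "rx": -0.016, "ry": 0, "rz": 0, "grip": 0}
    - {"tx": 0, "ty": 1, "tz": 0, "rx": 0, "ry": 0, "rz": 0, "grip": 0}
    - {"tx": 0, "ty": 1, "tz": 0, "rx": 0, "ry": 0, "rz": 0, "grip": 0}
    - {"tx": 0, "ty": 0.9, "tz": 0, "rx": 0, "ry": 0, "rz": 0, "grip": 0}
    - {"tx": 0, "ty": 0, "tz": 0, "rx": 0, "ry": 0, "rz": 0, "grip": 0}
    - {"tx": 0, "ty": 0, "tz": 0, "rx": 0, "ry": 0, "rz": 0, "grip": 0}
    - {"tx": 0, "ty": 0, "tz": 0, "rx": 0, "ry": 0, "rz": 0, "grip": 0}

```text
t: 30.68
eef_pos: [529.4, 241.4, 61.9]
tcp_rot: [-1.587, 0.001, -0.109]
ft_force: [-0.3, 0.2, -1.3]
opening: 0.137
```

Run:
```python
from h import *
s=env.state();print(s['eef_pos'],s['tcp_rot'],loc(s['eef_pos']))
p,_,_=shot('scene','s6')
cv2.imwrite('pics/c9.png',cv2.resize(p[170:230,250:330],None,fx=8,fy=8,interpolation=cv2.INTER_CUBIC))
shot('top','top4')
shaft('top4',170,300,200,250,30,80)
shaft('s6',270,360,180,300,30,80)
z=load('s6'); print('hole center proj',proj(z,[*wor(0,121),48]),'tip',proj(z,[*wor(0,140),48]))
```

```text
[529.38668148 241.40525151  61.93853838] [-1.58745509e+00  6.55094042e-04 -1.08990019e-01] [-2.87192978e-01  4.39377588e+02]
top4 n 470 ymin 140.7 xl at bar/tip [1.3 1.9] z crest at bar/tip [53.8 54.7]
s6 n 420 ymin 141.7 xl at bar/tip [2.  1.7] z crest at bar/tip [57.3 56.3]
hole center proj [284.62840535 199.33753013] tip [287.89542401 204.31353976]
```

View pics/c9.png

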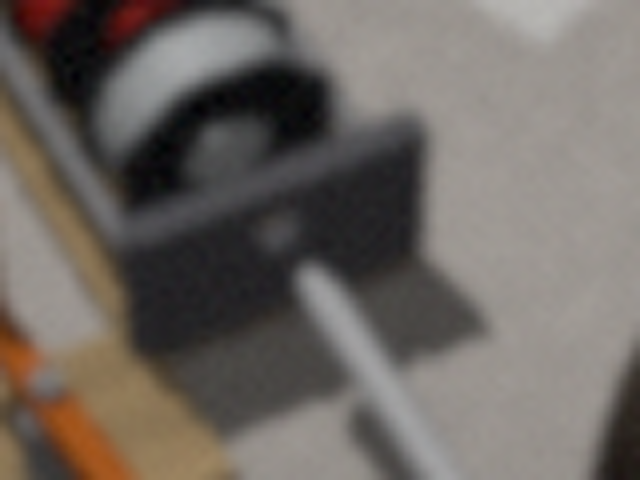

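Emit:
move_arm:
  rows:
    - {"tx": 0, "ty": 0.017, "tz": -1, "rx": 0, "ry": 0, "rz": 0, "grip": 0}
    - {"tx": 0, "ty": 0.017, "tz": -1, "rx": 0, "ry": 0, "rz": 0, "grip": 0}
    - {"tx": 0, "ty": 0.013, "tz": -0.8, "rx": 0, "ry": 0, "rz": 0, "grip": 0}
    - {"tx": 0, "ty": 0.013, "tz": -0.8, "rx": 0, "ry": 0, "rz": 0, "grip": 0}
    - {"tx": 0, "ty": 0, "tz": 0, "rx": 0, "ry": 0, "rz": 0, "grip": 0}

```text
t: 31.2
eef_pos: [525.3, 203.8, 62.1]
tcp_rot: [-1.588, 0.001, -0.111]
ft_force: [0.7, -0.3, -1.1]
opening: 0.134
```

```bash
cat >> h.py <<'E'
def ins(y,x=0,zz=62.1):
    s=env.state();m=R.from_euler('xyz',s['tcp_rot']).as_matrix()
    print('t',s['t'],'loc',loc(s['eef_pos']).round(2),'z',s['eef_pos'][2].round(2),'rot',s['tcp_rot'].round(4),'f',s['ft_force'].round(1),'m',s['moment'].round(2),'op',round(s['opening'],3))
    print('shift cm',(m.T@(np.array([*wor(x,y),zz])-s['eef_pos'])/10).round(3))
E
python3 - <<'E'
from h import *
ins(156.1)
p,_,_=shot('scene','s7')
cv2.imwrite('pics/c10.png',cv2.resize(p[170:230,250:330],None,fx=8,fy=8,interpolation=cv2.INTER_CUBIC))
E
```

```text
t 31.2 loc [-2.200e-01  4.016e+02] z 62.14 rot [-1.5876e+00  8.0000e-04 -1.1060e-01] f [ 0.7 -0.3 -1.1] m [ 0.13 -0.08 -0.02] op 0.134
shift cm [ 1.1000e-02  4.1600e-01 -2.4546e+01]
```

View pics/c10.png

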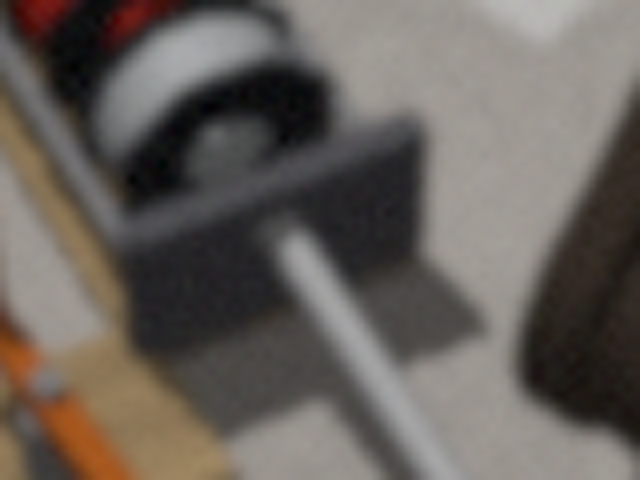

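Emit:
move_arm:
  rows:
    - {"tx": 0, "ty": 0.017, "tz": -1, "rx": 0, "ry": 0, "rz": 0, "grip": 0}
    - {"tx": 0, "ty": 0.017, "tz": -1, "rx": 0, "ry": 0, "rz": 0, "grip": 0}
    - {"tx": 0, "ty": 0.017, "tz": -1, "rx": 0, "ry": 0, "rz": 0, "grip": 0}
    - {"tx": 0, "ty": 0.017, "tz": -1, "rx": 0, "ry": 0, "rz": 0, "grip": 0}
    - {"tx": 0, "ty": 0.017, "tz": -1, "rx": 0, "ry": 0, "rz": 0, "grip": 0}
    - {"tx": 0, "ty": 0.017, "tz": -1, "rx": 0, "ry": 0, "rz": 0, "grip": 0}
    - {"tx": 0, "ty": 0, "tz": 0, "rx": 0, "ry": 0, "rz": 0, "grip": 0}

```text
t: 31.83
eef_pos: [518.6, 144.1, 62.0]
tcp_rot: [-1.588, 0.001, -0.11]
ft_force: [0.5, 0.3, -1.7]
opening: 0.138
```

Run:
```python
from h import *
ins(156.1)
```

```text
t 31.8333 loc [-2.0000e-01  3.4151e+02] z 61.97 rot [-1.5876e+00  1.0000e-03 -1.1050e-01] f [ 0.5  0.3 -1.7] m [ 0.12 -0.13  0.03] op 0.138
shift cm [ 1.0000e-02  2.9900e-01 -1.8539e+01]
```

Emit:
move_arm:
  rows:
    - {"tx": 0, "ty": 0.016, "tz": -1, "rx": 0, "ry": 0, "rz": 0, "grip": 0}
    - {"tx": 0, "ty": 0.016, "tz": -1, "rx": 0, "ry": 0, "rz": 0, "grip": 0}
    - {"tx": 0, "ty": 0.016, "tz": -1, "rx": 0, "ry": 0, "rz": 0, "grip": 0}
    - {"tx": 0, "ty": 0.016, "tz": -1, "rx": 0, "ry": 0, "rz": 0, "grip": 0}
    - {"tx": 0, "ty": 0.016, "tz": -1, "rx": 0, "ry": 0, "rz": 0, "grip": 0}
    - {"tx": 0, "ty": 0.016, "tz": -1, "rx": 0, "ry": 0, "rz": 0, "grip": 0}
    - {"tx": 0, "ty": 0.016, "tz": -1, "rx": 0, "ry": 0, "rz": 0, "grip": 0}
    - {"tx": 0, "ty": 0.016, "tz": -1, "rx": 0, "ry": 0, "rz": 0, "grip": 0}
    - {"tx": 0, "ty": 0, "tz": 0, "rx": 0, "ry": 0, "rz": 0, "grip": 0}

```text
t: 32.58
eef_pos: [510.0, 64.7, 62.0]
tcp_rot: [-1.588, 0.001, -0.11]
ft_force: [0.1, 0.2, -1.6]
opening: 0.141
```

Run:
```python
from h import *
ins(156.1)
p,_,_=shot('scene','s8')
cv2.imwrite('pics/c11.png',cv2.resize(p[120:240,210:350],None,fx=5,fy=5,interpolation=cv2.INTER_CUBIC))
```

```text
t 32.5833 loc [1.0000e-02 2.6166e+02] z 62.04 rot [-1.5875e+00  7.0000e-04 -1.1030e-01] f [ 0.1  0.2 -1.6] m [ 0.07 -0.14 -0.03] op 0.141
shift cm [-8.0000e-03  1.7000e-01 -1.0554e+01]
```

View pics/c11.png

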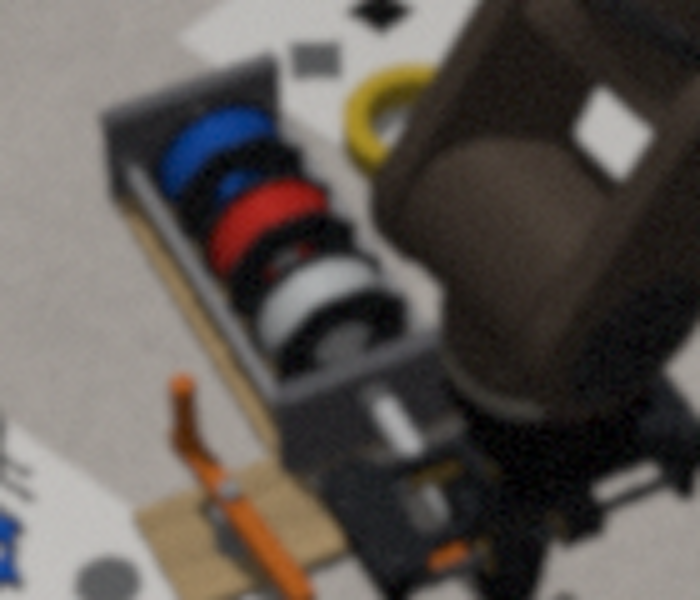

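Emit:
move_arm:
  rows:
    - {"tx": 0, "ty": 0.016, "tz": -1, "rx": 0, "ry": 0, "rz": 0, "grip": 0}
    - {"tx": 0, "ty": 0.016, "tz": -1, "rx": 0, "ry": 0, "rz": 0, "grip": 0}
    - {"tx": 0, "ty": 0.016, "tz": -1, "rx": 0, "ry": 0, "rz": 0, "grip": 0}
    - {"tx": 0, "ty": 0.016, "tz": -1, "rx": 0, "ry": 0, "rz": 0, "grip": 0}
    - {"tx": 0, "ty": 0.016, "tz": -1, "rx": 0, "ry": 0, "rz": 0, "grip": 0}
    - {"tx": 0, "ty": 0.016, "tz": -1, "rx": 0, "ry": 0, "rz": 0, "grip": 0}
    - {"tx": 0, "ty": 0, "tz": 0, "rx": 0, "ry": 0, "rz": 0, "grip": 0}
    - {"tx": 0, "ty": 0, "tz": 0, "rx": 0, "ry": 0, "rz": 0, "grip": 0}

```text
t: 33.3
eef_pos: [503.6, 6.1, 62.1]
tcp_rot: [-1.587, 0.0, -0.11]
ft_force: [0.2, -0.5, -1.0]
opening: 0.137
```

Run:
```python
from h import *
ins(156.1)
p,_,_=shot('top','top5')
cv2.imwrite('pics/c12.png',cv2.resize(p[180:270,280:400],None,fx=6,fy=6,interpolation=cv2.INTER_CUBIC))
W=world(load('top5'));P=W[205:260,295:385].reshape(-1,3);l=loc(P)
# shaft visible between spools
for y in (-32,32,-96,96):
    m=(abs(l[:,1]-y+2)<8)&(abs(l[:,0])<12)&(P[:,2]>35)&(P[:,2]<65)
    if m.sum(): print(y,m.sum(),l[m].mean(0).round(1),np.percentile(P[m,2],80).round(1))
```

```text
t 33.3 loc [1.6000e-01 2.0271e+02] z 62.09 rot [-1.5873e+00  5.0000e-04 -1.1030e-01] f [ 0.2 -0.5 -1. ] m [ 0.13 -0.11 -0.01] op 0.137
shift cm [-0.02   0.076 -4.661]
-32 30 [  1. -34.] 54.6
32 29 [ 0.9 30.7] 54.3
-96 9 [  1.9 -97.3] 52.5
96 30 [ 1.4 93.8] 54.1
```

View pics/c12.png

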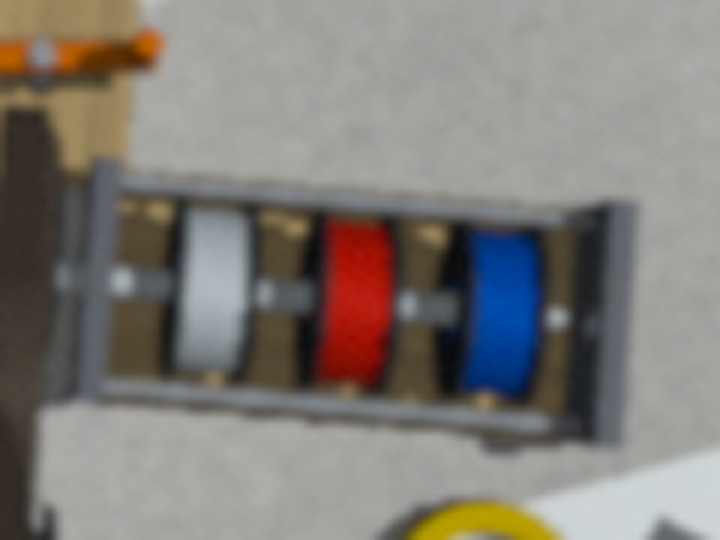

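Emit:
move_arm:
  rows:
    - {"tx": 0, "ty": 0.016, "tz": -0.7, "rx": 0, "ry": 0, "rz": 0, "grip": 0}
    - {"tx": 0, "ty": 0.016, "tz": -0.7, "rx": 0, "ry": 0, "rz": 0, "grip": 0}
    - {"tx": 0, "ty": 0.016, "tz": -0.7, "rx": 0, "ry": 0, "rz": 0, "grip": 0}
    - {"tx": 0, "ty": 0.016, "tz": -0.7, "rx": 0, "ry": 0, "rz": 0, "grip": 0}
    - {"tx": 0, "ty": 0.016, "tz": -0.7, "rx": 0, "ry": 0, "rz": 0, "grip": 0}
    - {"tx": 0, "ty": 0, "tz": 0, "rx": 0, "ry": 0, "rz": 0, "grip": 0}

```text
t: 33.85
eef_pos: [499.7, -29.3, 61.8]
tcp_rot: [-1.587, 0.001, -0.11]
ft_force: [-0.7, -0.4, -1.7]
opening: 0.138
```

Run:
```python
from h import *
ins(156.1)
```

```text
t 33.85 loc [  0.23 167.08] z 61.82 rot [-1.5875e+00  5.0000e-04 -1.1000e-01] f [-0.7 -0.4 -1.7] m [ 0.15 -0.09 -0.  ] op 0.138
shift cm [-0.024 -0.009 -1.098]
```

Through the far ear. Last 11 mm, slowly, with a small extra to touch the stop.

Emit:
move_arm:
  rows:
    - {"tx": 0, "ty": 0.005, "tz": -0.4, "rx": 0, "ry": 0, "rz": 0, "grip": 0}
    - {"tx": 0, "ty": 0.005, "tz": -0.3, "rx": 0, "ry": 0, "rz": 0, "grip": 0}
    - {"tx": 0, "ty": 0.003, "tz": -0.2, "rx": 0, "ry": 0, "rz": 0, "grip": 0}
    - {"tx": 0, "ty": 0.003, "tz": -0.15, "rx": 0, "ry": 0, "rz": 0, "grip": 0}
    - {"tx": 0, "ty": 0, "tz": 0, "rx": 0, "ry": 0, "rz": 0, "grip": 0}

```text
t: 34.27
eef_pos: [498.7, -38.6, 61.9]
tcp_rot: [-1.587, 0.0, -0.109]
ft_force: [-0.2, 1.0, -1.4]
opening: 0.139
```

Run:
```python
from h import *
ins(156.1)
```

```text
t 34.2667 loc [  0.24 157.66] z 61.87 rot [-1.5874e+00  5.0000e-04 -1.0910e-01] f [-0.2  1.  -1.4] m [ 0.15 -0.13  0.04] op 0.139
shift cm [-0.024 -0.02  -0.157]
```

Emit:
move_arm:
  rows:
    - {"tx": 0, "ty": 0, "tz": -0.15, "rx": 0, "ry": 0, "rz": 0, "grip": 0}
    - {"tx": 0, "ty": 0, "tz": -0.1, "rx": 0, "ry": 0, "rz": 0, "grip": 0}
    - {"tx": 0, "ty": 0, "tz": 0, "rx": 0, "ry": 0, "rz": 0, "grip": 0}

```text
t: 34.52
eef_pos: [498.5, -40.5, 61.9]
tcp_rot: [-1.587, 0.0, -0.109]
ft_force: [0.7, 6.4, -0.9]
opening: 0.138
```

Run:
```python
from h import *
ins(156.1)
```

```text
t 34.5167 loc [  0.24 155.83] z 61.89 rot [-1.5867e+00  4.0000e-04 -1.0930e-01] f [ 0.7  6.4 -0.9] m [ 1.07 -0.29 -0.  ] op 0.138
shift cm [-0.024 -0.022  0.027]
```

Emit:
move_arm:
  rows:
    - {"tx": 0, "ty": 0, "tz": -0.1, "rx": 0, "ry": 0, "rz": 0, "grip": 0}
    - {"tx": 0, "ty": 0.12, "tz": 0, "rx": 0, "ry": 0, "rz": 0, "grip": 0}
    - {"tx": 0, "ty": 0.12, "tz": 0, "rx": 0, "ry": 0, "rz": 0, "grip": 0}
    - {"tx": 0, "ty": 0, "tz": 0, "rx": 0, "ry": 0, "rz": 0, "grip": 0}

```text
t: 34.85
eef_pos: [498.4, -40.6, 59.6]
tcp_rot: [-1.586, 0.0, -0.109]
ft_force: [2.6, 15.4, 2.8]
opening: 0.14
```

Emit:
move_arm:
  rows:
    - {"tx": 0, "ty": 0, "tz": 0, "rx": 0, "ry": 0, "rz": 0, "grip": 30}
    - {"tx": 0, "ty": 0, "tz": 0, "rx": 0, "ry": 0, "rz": 0, "grip": 30}
    - {"tx": 0, "ty": 0, "tz": 0, "rx": 0, "ry": 0, "rz": 0, "grip": 30}
    - {"tx": 0, "ty": -1, "tz": 0, "rx": 0, "ry": 0, "rz": 0, "grip": 30}
    - {"tx": 0, "ty": -2, "tz": 0, "rx": 0, "ry": 0, "rz": 0, "grip": 30}
    - {"tx": 0, "ty": -3, "tz": 0, "rx": 0, "ry": 0, "rz": 0, "grip": 30}
    - {"tx": 0, "ty": -3, "tz": 0, "rx": 0.008, "ry": 0, "rz": 0, "grip": 30}
    - {"tx": 0, "ty": -3, "tz": 0, "rx": 0.008, "ry": 0, "rz": 0, "grip": 30}
    - {"tx": 0, "ty": 0, "tz": 0, "rx": 0, "ry": 0, "rz": 0, "grip": 30}

```text
t: 35.6
eef_pos: [500.3, -40.7, 185.1]
tcp_rot: [-1.572, -0.008, -0.109]
ft_force: [1.4, -0.3, 0.3]
opening: 0.299
```

Run:
```python
from h import *
ins(156.1)
shot('wrist','w13')
p,_,_=shot('scene','s9')
cv2.imwrite('pics/c13.png',cv2.resize(p[120:240,210:350],None,fx=5,fy=5,interpolation=cv2.INTER_CUBIC))
print('peg closed target',wor(100+45,148),'peg now?',wor(100+45*np.cos(1.48),148-45*np.sin(1.48)))
```

```text
t 35.6 loc [  2.03 155.76] z 185.06 rot [-1.5718 -0.0075 -0.1091] f [ 1.4 -0.3  0.3] m [-0.09 -0.14 -0.01] op 0.299
shift cm [-0.296 12.294  0.047]
peg closed target [641.50231544 -64.27325946] peg now? [ 595.87003234 -104.27919227]
```

View pics/w13.png

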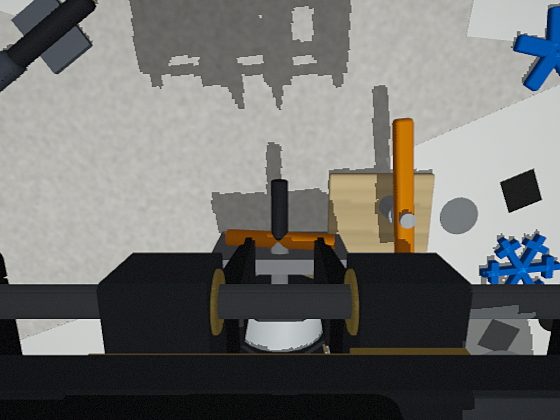

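View pics/c13.png

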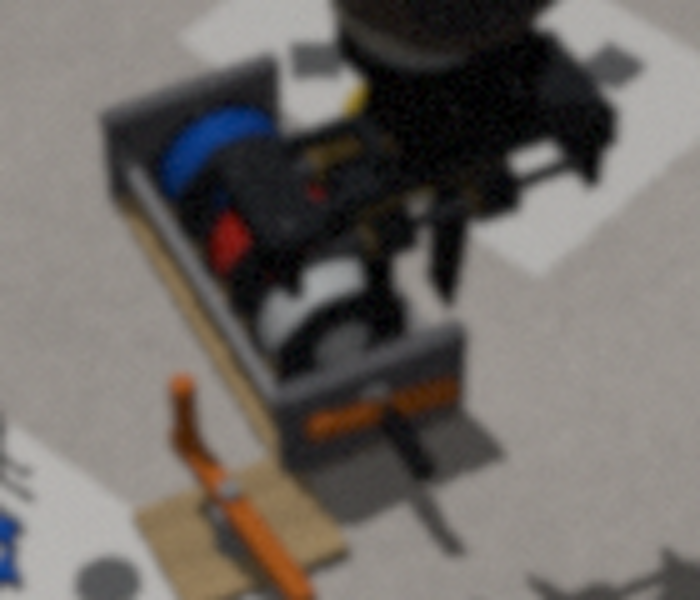

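Run:
```python
from h import *
plan(595.7,-104.4,185,-6.36)
```

```text
t 35.7 tcp [498.7 -40.5 180.9] yaw -6.26 open 0.302 f [-0.6 -1.1 -0.2]
turn rv [0.001  0.0018 0.0023] in 1 rows -> [0.001  0.0018 0.0023]
shift cm after turn [10.344 -0.413 -5.278] in 3 -> [ 3.448 -0.138 -1.759]
```

Emit:
move_arm:
  rows:
    - {"tx": 2.6, "ty": 0, "tz": -1.32, "rx": 0.001, "ry": 0.002, "rz": 0.002, "grip": 30}
    - {"tx": 2.6, "ty": 0, "tz": -1.32, "rx": 0, "ry": 0, "rz": 0, "grip": 30}
    - {"tx": 2.6, "ty": 0, "tz": -1.32, "rx": 0, "ry": 0, "rz": 0, "grip": 30}
    - {"tx": 2.54, "ty": 0, "tz": -1.32, "rx": 0, "ry": 0, "rz": 0, "grip": 30}
    - {"tx": 0, "ty": 2, "tz": 0, "rx": 0, "ry": 0, "rz": 0, "grip": 35}
    - {"tx": 0, "ty": 2, "tz": 0, "rx": 0, "ry": 0, "rz": 0, "grip": 35}
    - {"tx": 0, "ty": 0, "tz": 0, "rx": 0, "ry": 0, "rz": 0, "grip": 35}
    - {"tx": 0, "ty": 0, "tz": 0, "rx": 0, "ry": 0, "rz": 0, "grip": 35}

```text
t: 36.37
eef_pos: [594.5, -103.9, 137.7]
tcp_rot: [-1.57, 0.006, -0.111]
ft_force: [0.1, -1.0, 0.8]
opening: 0.345
```

Run:
```python
from h import *
plan(595.7,-104.4,85,-6.36)
```

```text
t 36.37 tcp [ 594.5 -103.9  137.7] yaw -6.37 open 0.345 f [ 0.1 -1.   0.8]
turn rv [-0.001  -0.0001 -0.0065] in 1 rows -> [-0.001  -0.0001 -0.0065]
shift cm after turn [ 0.122  5.272 -0.032] in 2 -> [ 0.061  2.636 -0.016]
```

Emit:
move_arm:
  rows:
    - {"tx": 0.12, "ty": 1.5, "tz": 0, "rx": 0, "ry": 0, "rz": -0.006, "grip": 35}
    - {"tx": 0, "ty": 1.5, "tz": 0, "rx": 0, "ry": 0, "rz": 0, "grip": 35}
    - {"tx": 0, "ty": 1.2, "tz": 0, "rx": 0, "ry": 0, "rz": 0, "grip": 35}
    - {"tx": 0, "ty": 1.0, "tz": 0, "rx": 0, "ry": 0, "rz": 0, "grip": 35}
    - {"tx": 0, "ty": 0, "tz": 0, "rx": 0, "ry": 0, "rz": 0, "grip": 0}
    - {"tx": 0, "ty": 0, "tz": 0, "rx": 0, "ry": 0, "rz": 0, "grip": 0}
    - {"tx": 0, "ty": 0, "tz": 0, "rx": 0, "ry": 0, "rz": 0, "grip": 0}
    - {"tx": 0, "ty": 0, "tz": 0, "rx": 0, "ry": 0, "rz": 0, "grip": 0}

```text
t: 37.03
eef_pos: [596.8, -104.3, 88.0]
tcp_rot: [-1.571, -0.004, -0.111]
ft_force: [-0.4, 0.1, 0.3]
opening: 0.144
```

Run:
```python
from h import *
s=env.state();p=s['eef_pos'];print(p,loc(p),s['tcp_rot'],s['opening'],s['ft_force'])
yw=s['tcp_rot'][2];T=np.array([[np.cos(yw),np.sin(yw)],[-np.sin(yw),np.cos(yw)]])
c=np.array([100,148.]);q0=loc(p)-c; print('ang',np.arctan2(-q0[1],q0[0]),np.linalg.norm(q0))
a0=1.48; n=15; off=0
prev=wor(*(c+45*np.array([np.cos(a0),-np.sin(a0)])))
for i in range(1,n+1):
    a=a0*(1-i/n); q=wor(*(c+45*np.array([np.cos(a),-np.sin(a)]))); print((T@(q-prev)/10).round(2)); prev=q
```

```text
[ 596.83521975 -104.31072507   88.03161697] [105.04296331 103.26094202] [-1.57060873 -0.00411139 -0.11093122] 0.14363008778368103 [-0.40213797  0.07174653  0.29416493]
ang 1.4585506336304623 45.02238096927967
[0.44 0.06]
[0.43 0.1 ]
[0.42 0.15]
[0.4  0.19]
[0.38 0.23]
[0.36 0.26]
[0.33 0.3 ]
[0.3  0.33]
[0.27 0.36]
[0.23 0.38]
[0.19 0.4 ]
[0.15 0.42]
[0.11 0.43]
[0.07 0.44]
[0.02 0.44]
```

Emit:
move_arm:
  rows:
    - {"tx": 0.44, "ty": 0, "tz": 0.06, "rx": 0, "ry": 0, "rz": 0, "grip": 0}
    - {"tx": 0.43, "ty": 0, "tz": 0.1, "rx": 0, "ry": 0, "rz": 0, "grip": 0}
    - {"tx": 0.42, "ty": 0, "tz": 0.15, "rx": 0, "ry": 0, "rz": 0, "grip": 0}
    - {"tx": 0.4, "ty": 0, "tz": 0.19, "rx": 0, "ry": 0, "rz": 0, "grip": 0}
    - {"tx": 0.38, "ty": 0, "tz": 0.23, "rx": 0, "ry": 0, "rz": 0, "grip": 0}
    - {"tx": 0.36, "ty": 0, "tz": 0.26, "rx": 0, "ry": 0, "rz": 0, "grip": 0}
    - {"tx": 0.33, "ty": 0, "tz": 0.3, "rx": 0, "ry": 0, "rz": 0, "grip": 0}
    - {"tx": 0.3, "ty": 0, "tz": 0.33, "rx": 0, "ry": 0, "rz": 0, "grip": 0}

```text
t: 37.7
eef_pos: [627.9, -91.5, 88.1]
tcp_rot: [-1.571, -0.001, -0.11]
ft_force: [-8.9, -2.4, 7.0]
opening: 0.141
```

Emit:
move_arm:
  rows:
    - {"tx": 0.27, "ty": 0, "tz": 0.36, "rx": 0, "ry": 0, "rz": 0, "grip": 0}
    - {"tx": 0.23, "ty": 0, "tz": 0.38, "rx": 0, "ry": 0, "rz": 0, "grip": 0}
    - {"tx": 0.19, "ty": 0, "tz": 0.4, "rx": 0, "ry": 0, "rz": 0, "grip": 0}
    - {"tx": 0.15, "ty": 0, "tz": 0.42, "rx": 0, "ry": 0, "rz": 0, "grip": 0}
    - {"tx": 0.11, "ty": 0, "tz": 0.43, "rx": 0, "ry": 0, "rz": 0, "grip": 0}
    - {"tx": 0.07, "ty": 0, "tz": 0.44, "rx": 0, "ry": 0, "rz": 0, "grip": 0}
    - {"tx": 0.02, "ty": 0, "tz": 0.44, "rx": 0, "ry": 0, "rz": 0, "grip": 0}
    - {"tx": 0, "ty": 0, "tz": 0, "rx": 0, "ry": 0, "rz": 0, "grip": 0}

```text
t: 38.37
eef_pos: [640.8, -65.9, 88.1]
tcp_rot: [-1.574, -0.0, -0.11]
ft_force: [-11.1, -13.6, 5.9]
opening: 0.143
```

Run:
```python
from h import *
s=env.state();p=s['eef_pos'];q0=loc(p)-[100,148];print(loc(p),s['ft_force'],s['opening'],'ang',np.arctan2(-q0[1],q0[0]),np.linalg.norm(q0))
```

```text
[144.5272614  146.27704838] [-11.09980187 -13.5717868    5.91480616] 0.14270279020394674 ang 0.03867501492565761 44.56058313925496
```

Emit:
move_arm:
  rows:
    - {"tx": -0.02, "ty": 0, "tz": 0.15, "rx": 0, "ry": 0, "rz": 0, "grip": 0}
    - {"tx": 0, "ty": 0, "tz": 0.15, "rx": 0, "ry": 0, "rz": 0, "grip": 0}
    - {"tx": 0, "ty": 0, "tz": 0, "rx": 0, "ry": 0, "rz": 0, "grip": 0}

```text
t: 38.62
eef_pos: [641.1, -63.7, 88.0]
tcp_rot: [-1.574, -0.0, -0.11]
ft_force: [-11.2, -17.2, 4.0]
opening: 0.138
```

Run:
```python
from h import *
s=env.state();p=s['eef_pos'];q0=loc(p)-[100,148];print(loc(p),s['ft_force'],s['opening'],'ang',np.arctan2(-q0[1],q0[0]),np.linalg.norm(q0))
p,_,_=shot('top','top6')
cv2.imwrite('pics/c14.png',cv2.resize(p[160:270,250:400],None,fx=5,fy=5,interpolation=cv2.INTER_CUBIC))
```

```text
[144.51120582 148.53178628] [-11.18909757 -17.1776241    4.00613826] 0.1383129611994751 ang -0.011946676604933247 44.514382392337474
```

View pics/c14.png

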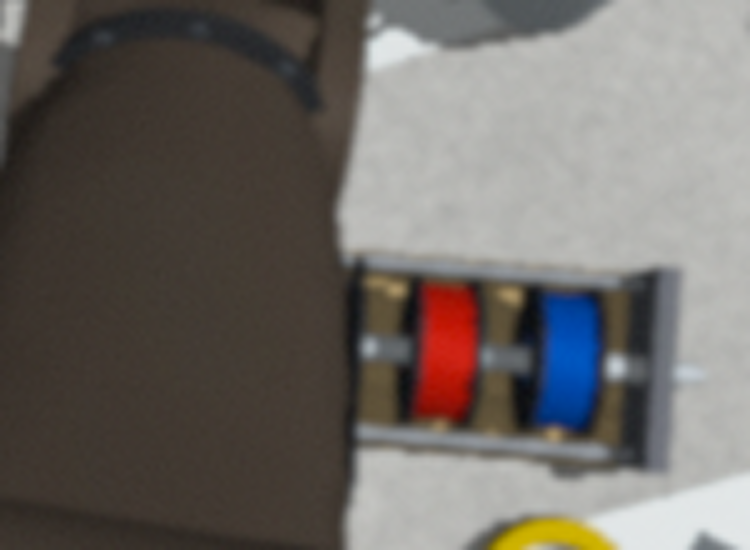

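Emit:
move_arm:
  rows:
    - {"tx": 0, "ty": 0, "tz": 0.2, "rx": 0, "ry": 0, "rz": 0, "grip": 0}
    - {"tx": 0, "ty": 0, "tz": 0, "rx": 0, "ry": 0, "rz": 0, "grip": 0}

```text
t: 38.83
eef_pos: [641.3, -61.3, 87.9]
tcp_rot: [-1.573, -0.0, -0.111]
ft_force: [-11.0, -16.1, 4.4]
opening: 0.139
```

Emit:
move_arm:
  rows:
    - {"tx": 0, "ty": 0, "tz": 0, "rx": 0, "ry": 0, "rz": 0, "grip": 35}
    - {"tx": 0, "ty": 0, "tz": 0, "rx": 0, "ry": 0, "rz": 0, "grip": 35}
    - {"tx": 0, "ty": 0, "tz": 0, "rx": 0, "ry": 0, "rz": 0, "grip": 35}
    - {"tx": 0, "ty": -2, "tz": 0, "rx": 0, "ry": 0, "rz": 0, "grip": 35}
    - {"tx": 0, "ty": -3, "tz": 0, "rx": 0, "ry": 0, "rz": 0, "grip": 35}
    - {"tx": 0, "ty": -4, "tz": 0, "rx": 0, "ry": 0, "rz": 0, "grip": 35}
    - {"tx": 0, "ty": -4, "tz": -2, "rx": 0, "ry": 0, "rz": 0, "grip": 35}
    - {"tx": 0, "ty": -3, "tz": -4, "rx": 0, "ry": 0, "rz": 0, "grip": 35}
    - {"tx": 0, "ty": 0, "tz": -4, "rx": 0, "ry": 0, "rz": 0, "grip": 35}
    - {"tx": 0, "ty": 0, "tz": 0, "rx": 0, "ry": 0, "rz": 0, "grip": 35}

```text
t: 39.67
eef_pos: [632.1, -155.7, 241.9]
tcp_rot: [-1.573, -0.008, -0.114]
ft_force: [0.4, -0.2, -0.8]
opening: 0.357
```

Emit:
move_arm:
  rows:
    - {"tx": -2, "ty": 0, "tz": -3, "rx": 0, "ry": 0, "rz": 0, "grip": 35}
    - {"tx": -3, "ty": 0, "tz": -3, "rx": 0, "ry": 0, "rz": 0, "grip": 35}
    - {"tx": 0, "ty": 0, "tz": 0, "rx": 0, "ry": 0, "rz": 0, "grip": 35}
    - {"tx": 0, "ty": 0, "tz": 0, "rx": 0, "ry": 0, "rz": 0, "grip": 35}

```text
t: 40.0
eef_pos: [575.6, -205.1, 239.8]
tcp_rot: [-1.57, -0.004, -0.113]
ft_force: [1.3, 0.1, 0.9]
opening: 0.35
```

Run:
```python
from h import *
ins(0)
shot('wrist','w14'); shot('scene','s10')
```

```text
t 40.0 loc [95.07  0.77] z 239.85 rot [-1.5703 -0.0039 -0.1134] f [1.3 0.1 0.9] m [ 0.   -0.04 -0.01] op 0.35
shift cm [-9.577 17.737 -0.108]
```

View pics/w14.png

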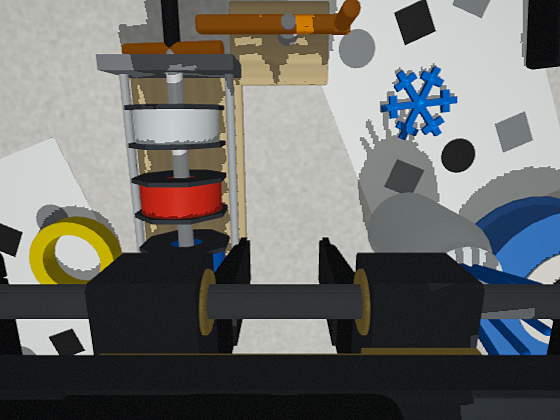

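View pics/s10.png

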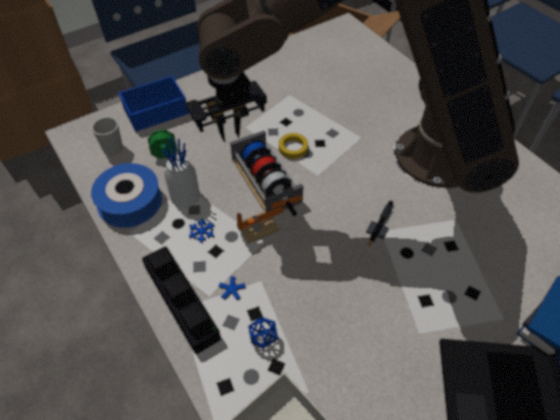

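Run:
```python
from h import *
z=load('w14');p=z['p']
cv2.imwrite('pics/c15.png',cv2.resize(p[0:100,80:380],None,fx=2.6,fy=3,interpolation=cv2.INTER_CUBIC))
W=world(z);l=loc(W)
hsv=cv2.cvtColor(p,cv2.COLOR_BGR2HSV);o=(hsv[...,0]>3)&(hsv[...,0]<18)&(hsv[...,1]>200)
m=o&(W[...,2]>50)&(W[...,2]<58)&(np.arange(560)[None]>190)&(np.arange(420)[:,None]<45)&(l[...,1]>130)
q=l[m];a=np.polyfit(q[:,0],q[:,1],1);print('bar',len(q),q.min(0),q.max(0),'slope',a[0],'y mid',q[:,1].mean())
c=o&(W[...,2]<56)&(l[...,1]<138)&(l[...,1]>110)&(abs(l[...,0])<50);q=l[c];print('cross',len(q),q.min(0),q.max(0),np.percentile(q[:,1],[5,50,95]),np.polyfit(q[:,0],q[:,1],1),W[c][:,2].mean(), np.polyfit(q[:,0],W[c][:,2],1))
print(W[21,289],W[8,350],loc(W[8,350]))
```

```text
bar 2294 [ 17.77074962 130.0343045 ] [151.27176536 153.9212139 ] slope 0.017135635336421273 y mid 145.54756747888166
cross 934 [-44.46945616 123.09921302] [ 44.79986351 134.57599093] [123.97112254 128.15591169 132.69505899] [-9.34103030e-03  1.28230785e+02] 50.25559544863295 [ 0.14411892 50.51007413]
[597.56337837 -60.40071896  58.69469663] [640.07772663 -66.09089703  99.21580142] [143.78552785 146.03574008]
```

View pics/c15.png

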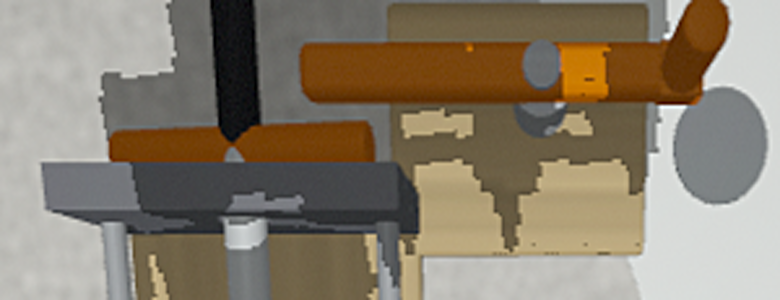

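Run:
```python
from h import *
z=load('w14');p=z['p'];W=world(z);l=loc(W)
hsv=cv2.cvtColor(p,cv2.COLOR_BGR2HSV);o=(hsv[...,0]>3)&(hsv[...,0]<18)&(hsv[...,1]>150)&(abs(W[...,2]-55)<1.2)&(l[...,1]>135)
for x in range(25,125,10):
    m=o&(abs(l[...,0]-x)<5); q=l[m][:,1]
    if len(q): print(x,len(q),np.percentile(q,[3,50,97]).round(1), np.median(W[m][:,2]).round(1))
# ear outer edge for reference yaw: ear top
m=(abs(W[...,2]-72)<1.5)&(l[...,1]>95)&(l[...,1]<130)
for x in range(-50,55,20):
    k=m&(abs(l[...,0]-x)<8);q=l[k][:,1];print('ear',x,np.percentile(q,[3,97]).round(1))
```

```text
25 86 [141.3 146.5 152.3] 54.6
35 151 [141.3 147.1 152.5] 54.7
45 150 [141.3 146.8 152.3] 54.6
55 139 [141.7 147.3 152.7] 54.6
65 149 [141.2 146.9 152.3] 54.6
75 148 [141.2 146.5 152.7] 54.6
85 153 [141.1 147.2 152.6] 54.6
95 80 [141.2 146.4 152.7] 54.7
105 30 [140.9 144.8 153.3] 54.3
115 21 [144.  152.3 153.4] 54.5
ear -50 [108.8 120.1]
ear -30 [108.7 120.1]
ear -10 [108.7 120. ]
ear 10 [108.6 119.9]
ear 30 [108.6 119.9]
ear 50 [108.5 119.9]
```

Run:
```python
from h import *
print(env.job_done())
```

```text
the job is handed in; nothing more can be done
None
```

The job is done and handed in at about 40 s of the 208 s allowed; no verdict was reported. I opened the turnbutton and stood the blue, red and white spools in the carrier. Then I slid the axle home from the turnbutton's side and shut the turnbutton behind its crossbar.

- **Spools:** they stand at about y = -64, +1 and +63 mm, within 1.5 mm of the hole line (measured before the axle went in). Later pictures show the shaft running through all three and its tip out of the far ear.
- **Axle:** the crossbar's centre is at 128.2 mm against the required 128, and the stop was felt as about 15 N. The crossbar has rolled about 8° in its hole, which does no harm.
- **Turnbutton:** the bar is parallel to the ear to within my measurement, with its near face about 21 mm from the ear (20 given), so I take it as fully shut.
- **Not as exact:** when opened, the turnbutton reached about 1.48 rad rather than the full 1.55. I left it there because it was clear of the crossbar.
- **Cameras:** the top and wrist cameras disagreed by 2 to 4 mm in y, so I used the wrist camera for the final positions.
- **Bystanders:** the jar, tape, star, snowflake, lattice ball and green spool were not touched and look unmoved in the last pictures. I did not measure their positions.

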